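# Make up the fittings kits for two table-saw jigs

### The arm

A 6-joint arm with a two-finger parallel gripper is mounted at the origin on the work surface. World frame = base frame: x ahead of the robot, y to its left, z up, the work surface at z = 0. Lengths are in mm, angles in degrees, forces in N, time in s.
With the tool pointing down it reaches from about 300 to 850 mm from the base axis. Payload 4.2 kg.
Tool frame: the origin (TCP) lies at the centre of the arm's flange, where the gripper is bolted on; the fingertips stand 191 mm ahead of it and the grasp point (between the pads) lies 172 mm ahead of it; z points along the fingers, y is the direction in which the jaws open and shut (so a half turn about z gives the same grasp; the last joint's range is limited). The gripper opens to 91 mm and grips with 3 to 60 N. Pads are 32 mm wide; open, the fingers measure 118 mm over their backs; the gripper's body (76 mm by 178 mm) begins 60 mm behind the grasp point.
Start: joints at [71.276, 18.312, 89.639, -0, 72.044, -1.146], TCP at [173.652, 548.149, 404.776] pointing down, gripper open.
Joint ranges: [-177.97, 177.97], [-48.28, 115.42], [12.27, 149.76], [-77.06, 257.06], [2.81, 150.46], [-146.56, 146.56]. Speed limits (degrees/s): [147.25, 147.25, 180, 180, 180, 180].

### API

Orientations are given as [roll, pitch, yaw] about the fixed x, y, z axes, in that order (R = Rz(yaw) Ry(pitch) Rx(roll)).
In Python, from workcell import status, vision, ticket gives the robot as it stands.
- The arm moves only by the shell command python3 -m jog 'ROWS' [FORCE]. ROWS is JSON, a list of rows, each a list of 7 numbers: the finger opening in m, from 0 to 0.0912, then the shift along the tool's x, y, z in m, then the turn, a rotation vector about the tool's x, y, z in rad. A call has 1 to 12 rows; each row shifts and turns the commanded pose from where the row before left it, along the tool's axes as they then stand; what a row does not reach is not made up. A row lasts 1/8 s, in which the tool goes at most 62.5 mm and 10.7 degrees, less where a joint would pass 70% of its speed; a pose out of reach is approached as far as the arm can. A call with a gripper value outside its range is refused whole. The fingers move at their own pace and stop on an object; FORCE is the grip in N (left out, the last holds). Time passes only in rows, so rows that do not move let the fingers close. It gives the time, the measured TCP pose, the force and the opening at its end, in the units of the state.
- status.state(): the state, without advancing time (a new reading comes with each control period).
- vision.grab_frame(name): name is "scene" or "top" or "wrist"; returns a dict with "color" (400x640x3 uint8, blue, green, red), "depth" (400x640 float32, mm along the optical axis (not along the pixel's ray), 0 where there is no reading), "fov_y" (degrees; the focal length in pixels is half the picture's height over the tangent of half this angle, whatever the lens; pixels are square), "cx", "cy" (the principal point, pixels), "pose" (4x4, takes a point from camera to world coordinates). Camera axes: x right, y down, z forward; pixel columns grow to the right and rows downward; lengths in mm; the calibration is good to about 2 mm. A picture is of the moment at which its call begins.
- ticket.job_done(): hands the job in, once; it reports no verdict.
Trained networks look in the newest picture that a camera, given by its name, has taken for a name from the list of things; names that differ only in an ending like _2 or _b are one class to them, and where a whole thing is asked for, a point or a joint stands for the part that bears it (a point fixed in the world has none). Each returns a list of dicts, best first, with "p" (0 to 1); they miss things now and then, are a little off and sometimes report something else, mostly with a low value. They report only what shows in the picture. A call takes as long as a camera call.
- vision.find_in(camera, label): "location" ([x, y, z] in mm, in world coordinates, good to about 4 mm: the middle of the surface that is visible of it).
- vision.silhouettes(camera, label): "pixels" (400x640 bool, what is visible of it).
The state is a dict: "time_s": time; "qpos": joint angles; "qvel": joint speeds; "effort": joint torques, N m; "ee_pos": TCP position; "ee_rot": TCP orientation; "force": force on the tool from outside, world axes, zero at the start; "torque": the same for the moment, N m; "gripper_width": finger opening in mm.
Only numpy, scipy, OpenCV 4.12 (cv2) and the standard library are available. Lean on these libraries where they do the work, as an engineer would, in place of code of your own. Each camera call takes 0.05 s, during which the arm holds its last target.

### The job

Make up the fittings kits for the two saw jigs. The tenoning jig's kit, in the green three-bay tray, is the black push handle, the toggle clamp with the red grip and the large black star knob; the crosscut sled's kit, in the blue two-bay tray, is the flip stop and the small orange star knob. Put one piece in each bay, set down gently and standing flat on the bay's floor the way up it stood on the bench, and leave the spare beech handle and the yellow-gripped clamp where they are.

Things in the scene. Friction and masses are not known exactly. Their poses are not given: they have to be found in the camera images.
- handle_black_mid (a point): Black push handle. 74 mm tall, upright on a round foot 44 mm across, 8 mm high; above it a narrower grip swelling to 33 mm diameter from 45 to 60 mm up. Point: on the axis at half height, 37 mm above the underside; z up.
- handle_beech_mid (a point): Spare push handle of pale beech wood, same shape as the black one. 74 mm tall, upright on a round foot 44 mm across, 8 mm high; above it a narrower grip swelling to 33 mm diameter from 45 to 60 mm up. Point: on the axis at half height, 37 mm above the underside; z up.
- clamp_red_mid (a point): Toggle clamp, bright steel, red grip; 76 mm tall, rigid. Base 56 (x) by 36 (y) by 4 mm. Steel side plates 18 mm wide (y), 34 long (x), up to 36 mm; straight above them the grip, 18 (y) by 20 mm (x), from 38 to 76 mm up; both centred 3 mm to the point's -x side. Arm with spindle reaches +x 31 mm, 40 mm high. Point: over the base's middle, 38 mm above its underside; z up.
- clamp_yellow_mid (a point): Spare toggle clamp, yellow grip; 76 mm tall, rigid. Base 56 (x) by 36 (y) by 4 mm. Steel side plates 18 mm wide (y), 34 long (x), up to 36 mm; straight above them the grip, 18 (y) by 20 mm (x), from 38 to 76 mm up; both centred 3 mm to the point's -x side. Arm with spindle reaches +x 31 mm, 40 mm high. Point: over the base's middle, 38 mm above its underside; z up.
- knob_black_mid (a point): Large black star knob, 54 mm across six shallow lobes, 36 mm tall: head from 12 to 36 mm up, on a narrower hub 33 mm across; small brass insert in the top. Point: on the axis at half height, 18 mm above the underside; z up.
- knob_orange_mid (a point): Small orange star knob, 42 mm across six shallow lobes, 36 mm tall: head from 12 to 36 mm up, on a narrower hub 26 mm across; small brass insert in the top. Point: on the axis at half height, 18 mm above the underside; z up.
- flip_stop_mid (a point): Flip stop, rigid: aluminium block 50 (x) by 36 (y) by 36 mm high, from 32 mm on the -x side to 18 mm on the +x side of the point, plain parallel sides; on its +x end a flip arm, to 33 mm from the point, 42 mm high, dark hinge barrel, brass screw; black disc on top. 65 mm long overall. Point: on the middle plane, 21 mm above the underside; z up.
- tray_tenon: Kit tray fixed on the bench, white floor, green rims and dividers: three bays in a row along its y. Outside 260 (y) by 90 mm (x). Each bay 80 by 80 mm inside, rims and dividers 5 mm thick; bay centres at y = -85, 0 and +85 mm, x = 0. Floor 6 mm thick; rims and dividers stand 10 mm above it. Origin: middle of the underside, on the bench; z up.
- tray_sled: Kit tray fixed on the bench, white floor, blue rims and dividers: two bays in a row along its y. Outside 175 (y) by 90 mm (x). Each bay 80 by 80 mm inside, rims and dividers 5 mm thick; bay centres at y = -42.5 and +42.5 mm, x = 0. Floor 6 mm thick; rims and dividers stand 10 mm above it. Origin: middle of the underside, on the bench; z up.

How it is judged:
By the outcome, as a careful person would: the job done as asked, in the order asked, and still so for the second after the job is handed in, with the robot touching nothing.
It also fails if it takes over 115 s, if anything falls off the work surface, if the arm or the gripper's body presses on something with over 40 N, if the wrist force passes 120 N, or if a joint passes its speed limit or range.

## Working session

There is one attempt and no reset: what is moved stays moved. The work goes in short steps, Python scripts to look and compute and a shell command to move; the robot and the scene stay as the last step left them, time stands still between calls to the robot, and variables do not carry over. Pictures are saved under pics/ and viewed, and the job is handed in when it is done.

```bash
ls; mkdir -p pics; python3 - <<'E'
from workcell import status, vision
import cv2
s=status.state();print(s)
for n in("scene","top"):
    f=vision.grab_frame(n);cv2.imwrite(f"pics/a_{n}.png",f["color"]);print(n,f["fov_y"],f["cx"],f["cy"],f["pose"].round(3).tolist())
    for l in["handle_black_mid","handle_beech_mid","clamp_red_mid","clamp_yellow_mid","knob_black_mid","knob_orange_mid","flip_stop_mid","tray_tenon","tray_sled"]:
        print(l,[(round(d["p"],2),[round(v) for v in d["location"]]) for d in vision.find_in(n,l)[:3]])
E
```

```text
pics
{'time_s': 0.0, 'qpos': array([ 7.12756357e+01,  1.83530006e+01,  8.97061289e+01,  1.34889958e-03,
        7.20421119e+01, -1.14633126e+00]), 'qvel': array([ 0.034424  , -0.02806243, -0.13819938, -0.02510426,  0.03826503,
       -0.05001244]), 'effort': array([ 1.16214629e-03, -4.12462056e+01, -2.31983739e+01,  7.27124722e-02,
        4.60103306e-02, -1.41162245e-04]), 'ee_pos': array([173.60291156, 548.00433646, 403.90821714]), 'ee_rot': array([-1.79898805e+02, -3.30761837e-03,  1.62421547e+02]), 'force': array([-0.69706131,  0.55166417,  0.19392632]), 'torque': array([ 0.00274097, -0.06612759, -0.0179651 ]), 'gripper_width': 91.33812390656809}
scene 45.5603464653977 319.16699900740326 206.33116579280792 [[0.207, 0.83, -0.518, 1056.419], [0.978, -0.176, 0.109, -94.98], [-0.0, -0.53, -0.848, 895.839], [0.0, 0.0, 0.0, 1.0]]
handle_black_mid [(0.64, [465, 238, 43])]
handle_beech_mid [(0.6, [453, -252, 40]), (0.51, [467, 240, 42])]
clamp_red_mid [(0.89, [430, -43, 31]), (0.15, [468, 342, 36])]
clamp_yellow_mid [(0.88, [458, -158, 27])]
knob_black_mid [(0.93, [465, 56, 32])]
knob_or
[... 168 characters left out ...]
26, [465, 241, 42])]
top 48.24123614537539 314.10661111598193 200.9590918581969 [[-0.007, -0.997, 0.076, 437.35], [-1.0, 0.008, 0.01, -3.863], [-0.01, -0.076, -0.997, 1300.617], [0.0, 0.0, 0.0, 1.0]]
handle_black_mid [(0.58, [458, 236, 65]), (0.43, [431, -353, 34]), (0.17, [460, 344, 33])]
handle_beech_mid [(0.5, [448, -248, 66])]
clamp_red_mid [(0.48, [423, -50, 0]), (0.3, [431, -350, 33])]
clamp_yellow_mid [(0.75, [456, -152, 14])]
knob_black_mid [(0.52, [450, 53, 38]), (0.48, [459, 346, 34])]
knob_orange_mid [(0.62, [428, -353, 33])]
flip_stop_mid [(0.57, [455, 347, 35])]
tray_tenon [(0.76, [597, -213, 10]), (0.35, [425, -51, 2])]
tray_sled [(0.56, [457, 237, 63]), (0.56, [600, -214, 7])]
```

View pics/a_scene.png

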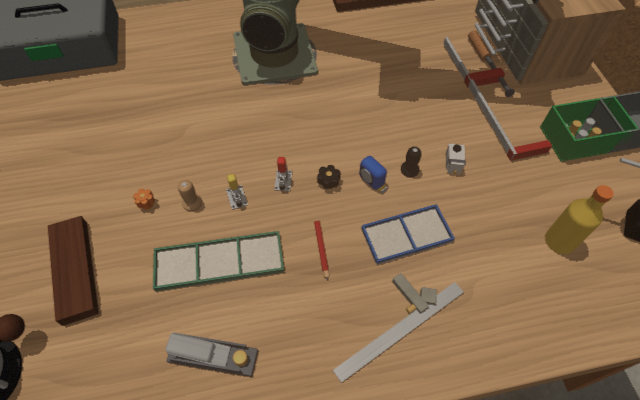

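View pics/a_top.png

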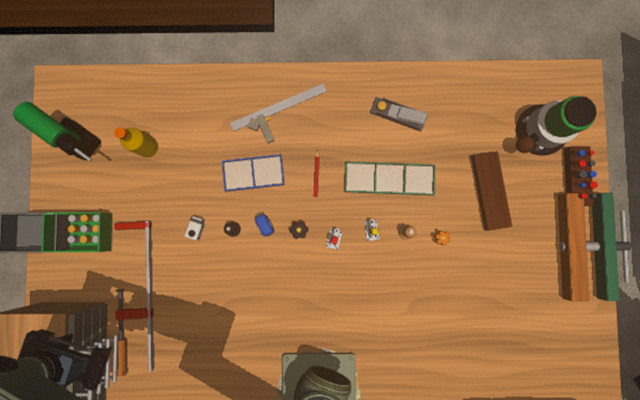

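The top view shows the row, left to right: flip stop (195,228), black handle (232,228), a blue distractor (263,223), black knob (299,229), red clamp (334,237), yellow clamp (372,230), beech handle (408,231) and orange knob (442,238). The blue tray is at (253,172) and the green one at (390,178). Next I'll measure them from depth.

```bash
cat > h.py <<'E'
import numpy as np, cv2
from workcell import status, vision
def cloud(f):
    d=f["depth"];fl=200/np.tan(np.radians(f["fov_y"]/2))
    v,u=np.mgrid[0:400,0:640]
    P=np.stack([(u-f["cx"])/fl*d,(v-f["cy"])/fl*d,d],-1)
    W=P@f["pose"][:3,:3].T+f["pose"][:3,3]
    W[d==0]=np.nan
    return W
def plane(f,uv,z):
    fl=200/np.tan(np.radians(f["fov_y"]/2))
    uv=np.asarray(uv,float)
    r=np.c_[(uv[:,0]-f["cx"])/fl,(uv[:,1]-f["cy"])/fl,np.ones(len(uv))]@f["pose"][:3,:3].T
    o=f["pose"][:3,3]
    return o+r*((z-o[2])/r[:,2])[:,None]
E
python3 - <<'E'
from h import *
for n in("scene","top"):
    f=vision.grab_frame(n);W=cloud(f);hsv=cv2.cvtColor(f["color"],cv2.COLOR_BGR2HSV)
    for nm,lo,hi,c in(("green",(45,60,30),(90,255,255),(600,-215)),("blue",(105,80,30),(130,255,255),(615,185))):
        m=cv2.inRange(hsv,lo,hi)>0
        m&=(abs(W[...,0]-c[0])<90)&(abs(W[...,1]-c[1])<160)
        vv,uu=np.nonzero(m);p=plane(f,np.c_[uu,vv],16)
        print(n,nm,m.sum(),cv2.minAreaRect(p[:,:2].astype(np.float32)))
    # clusters above table
    m=(W[...,2]>12)&(W[...,0]>390)&(W[...,0]<515)&(abs(W[...,1])<420)
    k,l,st,ce=cv2.connectedComponentsWithStats(m.astype(np.uint8))
    for i in range(1,k):
        if st[i,4]<15: continue
        q=W[l==i]; t=q[q[:,2]>np.nanmax(q[:,2])-8]
        print(n,ce[i].round(),st[i,4],"mean",q.mean(0).round(),"min",q.min(0).round(),"max",q.max(0).round(),"top",t.mean(0).round())
    z=W[(W[...,0]>390)&(W[...,0]<515)&(abs(W[...,1])<420)][:,2];print("table z",np.nanmedian(z))
    c=f["color"];c=c[205:255,170:460] if n=="top" else c[130:220,120:480]
    cv2.imwrite(f"pics/b_{n}.png",cv2.resize(c,None,fx=2.6 if n=="top" else 2.2,fy=2.6 if n=="top" else 2.2,interpolation=cv2.INTER_CUBIC))
E
```

```text
scene green 730 ((599.1638793945312, -210.04884338378906), (258.62445068359375, 91.86661529541016), 87.75802612304688)
scene blue 424 ((619.0866088867188, 186.49057006835938), (88.62991333007812, 173.61721801757812), 5.960510730743408)
scene [456. 158.] 480 mean [466. 347.  34.] min [426. 327.  12.] max [494. 378.  46.] top [467. 350.  41.]
scene [412. 160.] 377 mean [463. 242.  48.] min [441. 226.  12.] max [477. 266.  78.] top [458. 246.  74.]
scene [282. 172.] 272 mean [434. -47.  48.] min [408. -58.  12.] max [457. -32.  80.] top [424. -45.  75.]
scene [373. 172.] 622 mean [475. 148.  47.] min [438. 126.  12.] max [499. 177.  65.] top [468. 151.  60.]
scene [329. 177.] 435 mean [458.  53.  33.] min [428.  27.  14.] max [480.  80.  42.] top [453.  54.  37.]
scene [235. 189.] 265 mean [ 459. -154.   49.] min [ 435. -166.   13.] max [ 480. -144.   79.] top [ 447. -155.   75.]
scene [188. 194.] 406 mean [ 452. -252.   50.] min [ 430. -272.   12.] max [ 464. -234.   79.] top [ 446. -253.   74.]
scene [144. 198.] 321 mean [ 431. -350.   32.] min [ 404. -370.   13.] max [ 448. -331.   4
[... 487 characters left out ...]
.  42.]
top [373. 228.] 124 mean [ 455. -156.   52.] min [ 433. -168.   12.] max [ 481. -147.   82.] top [ 448. -156.   77.]
top [299. 229.] 244 mean [454.  52.  36.] min [429.  26.  14.] max [478.  77.  44.] top [456.  52.  38.]
top [231. 228.] 158 mean [459. 239.  55.] min [439. 226.  12.] max [477. 257.  82.] top [459. 243.  76.]
top [408. 231.] 161 mean [ 446. -251.   56.] min [ 427. -272.   12.] max [ 464. -235.   80.] top [ 446. -255.   75.]
top [335. 237.] 102 mean [432. -49.  54.] min [409. -59.  12.] max [457. -36.  81.] top [425. -48.  76.]
top [442. 237.] 172 mean [ 429. -352.   34.] min [ 409. -375.   12.] max [ 449. -333.   43.] top [ 428. -353.   38.]
table z 1.2264386999072485
```

View pics/b_scene.png

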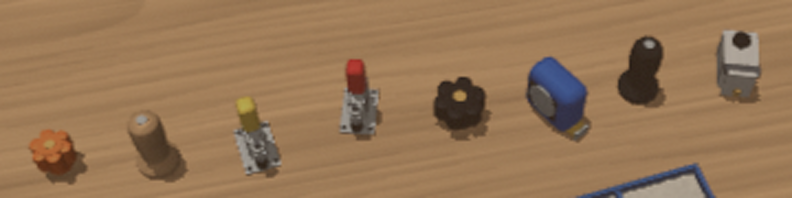

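The blue object is a tape measure, which I'll avoid. Next I'll check how the wrist camera is mounted and set up a helper that works out moves.

```bash
cat >> h.py <<'E'
from scipy.spatial.transform import Rotation as R
def delta(x,y,zg,yaw=None):
    """grasp-point target -> shift in present tool axes, and turn (rad) about tool z"""
    s=status.state();Rt=R.from_euler("xyz",s["ee_rot"],degrees=True)
    t=np.array([x,y,zg+172.])-s["ee_pos"]
    d=Rt.inv().apply(t)/1000
    print("t",round(s["time_s"],2),"pos",s["ee_pos"].round(1),"rot",s["ee_rot"].round(2),"w",round(s["gripper_width"],1),"F",s["force"].round(1))
    o="shift(m) "+str(d.round(4))+" rows>=%d"%np.ceil(np.linalg.norm(d)/.0625)
    if yaw is not None:
        e=(yaw-s["ee_rot"][2]+90)%180-90
        Rg=R.from_euler("xyz",[180,0,s["ee_rot"][2]+e],degrees=True)
        o+=" turn rv(rad) "+str((Rt.inv()*Rg).as_rotvec().round(4))+" deg %.1f"%e
    print(o)
E
python3 - <<'E'
from h import *
f=vision.grab_frame("wrist");s=status.state()
T=np.eye(4);T[:3,:3]=R.from_euler("xyz",s["ee_rot"],degrees=True).as_matrix();T[:3,3]=s["ee_pos"]
print((np.linalg.inv(T)@f["pose"]).round(3),f["fov_y"]);cv2.imwrite("pics/w0.png",f["color"])
delta(459,242,215,180)
E
```

```text
[[ 1.0000e-03 -9.6300e-01 -2.7000e-01  7.6165e+01]
 [ 1.0000e+00  1.0000e-03 -0.0000e+00  9.1800e-01]
 [ 1.0000e-03 -2.7000e-01  9.6300e-01  2.0315e+01]
 [ 0.0000e+00  0.0000e+00  0.0000e+00  1.0000e+00]] 63.86546067658756
t 1.15 pos [173.7 548.2 404.8] rot [179.99   0.   162.42] w 91.2 F [ 0.2 -0.2 -0.7]
shift(m) [-0.3645 -0.2057  0.0178] rows>=7 turn rv(rad) [ 1.000e-04  0.000e+00 -3.068e-01] deg 17.6
```

View pics/w0.png

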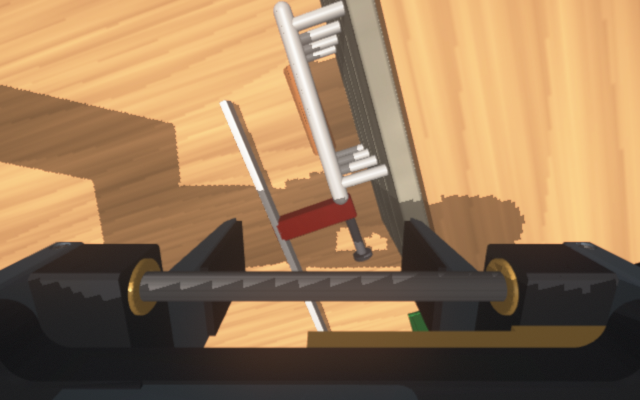

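```bash
python3 - <<'E'
from h import *
delta(455,170,230,90)
E
```

```text
t 1.15 pos [173.7 548.2 404.8] rot [179.99   0.   162.42] w 91.2 F [ 0.2 -0.2 -0.7]
shift(m) [-0.3824 -0.2755  0.0028] rows>=8 turn rv(rad) [ 1.000e-04 -1.000e-04  1.264e+00] deg -72.4
```

```bash
python3 -m jog '[[0.09,-0.035,-0.025,0,0,0,0],[0.09,-0.04,-0.03,0,0,0,0],[0.09,-0.04,-0.03,0,0,0,0],[0.09,-0.04,-0.03,0,0,0,0],[0.09,-0.04,-0.03,0,0,0,0],[0.09,-0.04,-0.03,0,0,0,0],[0.09,-0.04,-0.03,0,0,0,0],[0.09,-0.04,-0.03,0,0,0,0],[0.09,-0.04,-0.025,0,0,0,0],[0.09,-0.027,-0.02,0,0,0,0],[0.09,0,0,0,0,0,0],[0.09,0,0,0,0,0,0]]' 30
cat >> h.py <<'E'
def objs(n,name=None):
    f=vision.grab_frame(n);W=cloud(f)
    if name: cv2.imwrite(name,f["color"])
    m=(W[...,2]>12)&(W[...,2]<95)&(W[...,0]>385)&(W[...,0]<515)&(abs(W[...,1])<420)
    k,l,st,ce=cv2.connectedComponentsWithStats(m.astype(np.uint8))
    for i in range(1,k):
        if st[i,4]<60: continue
        q=W[l==i]; t=q[q[:,2]>np.percentile(q[:,2],99)-8]
        r=cv2.minAreaRect(q[:,:2].astype(np.float32))
        print(n,ce[i].round(),st[i,4],"min",q.min(0).round(),"max",q.max(0).round(),"top",t.mean(0).round(1),"mid",((t.min(0)+t.max(0))/2).round(1),"rect",np.round(r[0],1),np.round(r[1],1),round(r[2],1))
    return f,W
E
python3 - <<'E'
from h import *
objs("wrist","pics/w1.png")
E
```

```text
time_s: 2.65
ee_pos: [453.0, 166.1, 404.7]
ee_rot: [180.0, -0.0, 162.4]
force: [-0.2, 1.3, 0.2]
gripper_width: 89.8
wrist [485. 134.] 2473 min [426. 325.  12.] max [494. 378.  44.] top [459.2 350.4  37.6] mid [459.7 351.4  39. ] rect [461.6 350.6] [37.9 65.1] 71.3
wrist [394. 163.] 1129 min [439. 228.  12.] max [471. 262.  76.] top [455.3 245.1  72. ] mid [456.  245.6  71.7] rect [454.6 244.8] [33.8 31.8] 88.6
wrist [313. 196.] 1990 min [435. 126.  12.] max [500. 177.  62.] top [464.8 151.8  58.5] mid [466.1 151.6  57.7] rect [470.6 153.6] [71.2 37.5] 28.3
wrist [230. 205.] 1465 min [427.  28.  14.] max [476.  81.  38.] top [449.2  56.1  35.2] mid [451.9  54.3  33.8] rect [449.3  56.1] [49.2 46.8] 64.1
wrist [136. 216.] 1528 min [405. -59.  12.] max [457. -33.  77.] top [422.7 -43.   74.1] mid [423.4 -45.1  73.1] rect [431.6 -46.6] [19.3 51. ] 77.0
wrist [ 71. 239.] 88 min [ 429. -166.   12.] max [ 440. -147.   33.] top [ 431.  -149.8   28.5] mid [ 431.4 -149.7   29.1] rect [ 431.5 -155.1] [19.9  8.7] 65.1
wrist [  6. 261.] 155 min [ 427. -254.   12.] max [ 441. -237.   32.] top [ 438.8 -242.4   26.2] mid [ 438.4 -242.3   27.3] rect [ 433.8 -245.3] [20.7  7.2] 45.5
```

View pics/w1.png

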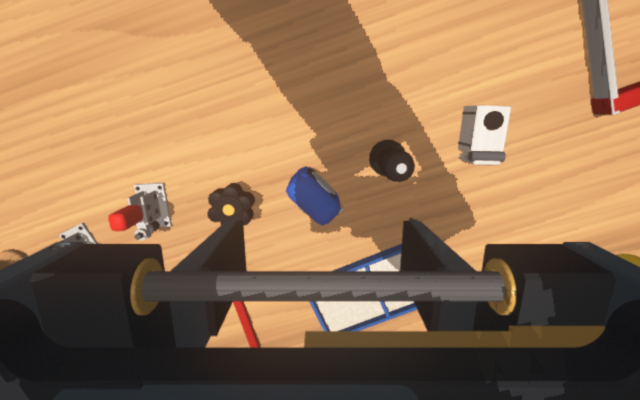

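The wrist view shows the black handle at (392,160), the knob at (231,205), the red clamp at (145,212) and the flip stop at (486,134). All three cameras agree within about 4 mm, putting the handle at about (457.5,243). I'll pick up the handle first.

```bash
python3 - <<'E'
from h import *
delta(457.5,243,54)
E
```

```text
t 2.7 pos [452.8 166.4 404.7] rot [ 1.7998e+02 -3.0000e-02  1.6246e+02] w 90.0 F [0.3 0.4 0.3]
shift(m) [0.0185 0.0744 0.1788] rows>=4
```

```bash
python3 -m jog '[[0.062,0.0092,0.0372,0.01,0,0,0],[0.062,0.0093,0.0372,0.03,0,0,0],[0.062,0,0,0.04,0,0,0],[0.062,0,0,0.04,0,0,0],[0.062,0,0,0.03,0,0,0],[0.062,0,0,0.02,0,0,0],[0.062,0,0,0.009,0,0,0],[0.062,0,0,0,0,0,0]]' 30
python3 - <<'E'
from h import *
delta(457.5,243,54)
f=vision.grab_frame("wrist");cv2.imwrite("pics/w2.png",f["color"])
E
```

```text
time_s: 3.7
ee_pos: [457.7, 243.0, 225.7]
ee_rot: [-180.0, -0.0, 162.5]
force: [1.4, -0.8, -0.6]
gripper_width: 62.0
t 3.7 pos [457.7 243.  225.7] rot [-1.7999e+02 -2.0000e-02  1.6248e+02] w 62.0 F [ 1.4 -0.8 -0.6]
shift(m) [ 0.0002 -0.     -0.0003] rows>=1
```

View pics/w2.png

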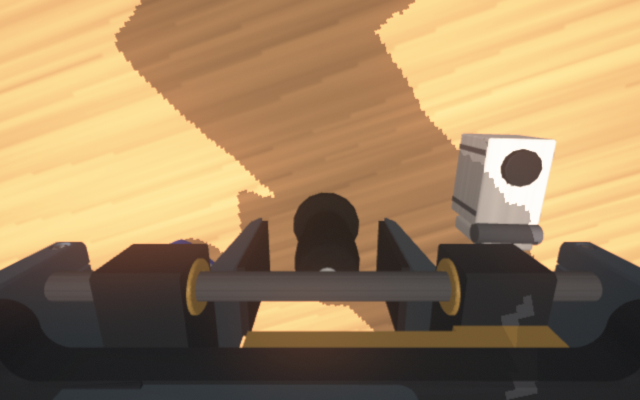

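The handle sits between the fingers at (327,225), about 3 mm towards tool +y. I'll correct that and then close.

```bash
python3 -m jog '[[0.062,0,0.003,0,0,0,0],[0.028,0,0,0,0,0,0],[0.025,0,0,0,0,0,0],[0.025,0,0,0,0,0,0],[0.025,0,0,0,0,0,0],[0.025,0,0,0,0,0,0]]' 30
python3 -m jog '[[0.025,0,0,-0.01,0,0,0],[0.025,0,0,-0.03,0,0,0],[0.025,0,0,-0.05,0,0,0],[0.025,0,0,-0.03,0,0,0],[0.025,0,0,0,0,0,0]]'
python3 - <<'E'
from h import *
delta(596,-295,174)
f=vision.grab_frame("scene");cv2.imwrite("pics/s3.png",f["color"])
f=vision.grab_frame("wrist");cv2.imwrite("pics/w3.png",f["color"])
E
```

```text
time_s: 4.5
ee_pos: [459.0, 245.2, 225.8]
ee_rot: [180.0, 0.0, 162.4]
force: [-0.5, -1.1, 0.8]
gripper_width: 32.1
time_s: 5.12
ee_pos: [459.4, 245.5, 348.5]
ee_rot: [179.7, 0.3, 162.4]
force: [-1.1, -0.6, -1.9]
gripper_width: 32.2
t 5.12 pos [459.4 245.5 348.5] rot [179.74   0.25 162.42] w 32.2 F [-1.1 -0.6 -1.9]
shift(m) [-0.2934 -0.474   0.0017] rows>=9
```

View pics/w3.png

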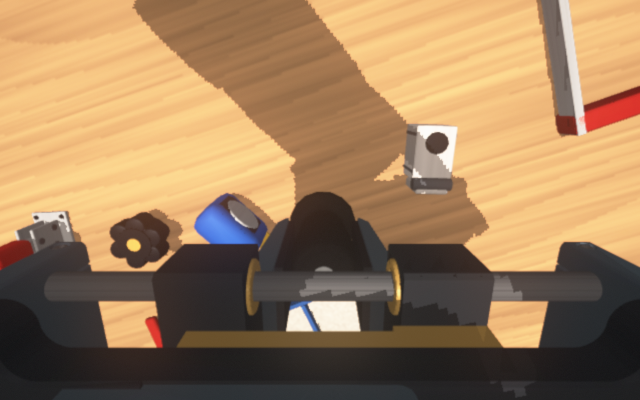

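The handle is held upright at (325,220) with an opening of 32 mm. Next I carry it to the far green bay.

```bash
python3 -m jog '[[0.025,-0.015,-0.024,0,0,0,0],[0.025,-0.028,-0.045,0,0,0,0],[0.025,-0.028,-0.045,0,0,0,0],[0.025,-0.028,-0.045,0,0,0,0],[0.025,-0.028,-0.045,0,0,0,0],[0.025,-0.028,-0.045,0,0,0,0],[0.025,-0.028,-0.045,0,0,0,0],[0.025,-0.028,-0.045,0,0,0,0],[0.025,-0.028,-0.045,0,0,0,0],[0.025,-0.028,-0.045,0,0,0,0],[0.025,-0.018,-0.029,0,0,0,0],[0.025,-0.008,-0.013,0,0,0,0]]'
python3 -m jog '[[0.025,0,0,0.01,0,0,0],[0.025,0,0,0,0,0,0],[0.025,0,0,0,0,0,0]]'
python3 - <<'E'
from h import *
delta(596,-295,62)
E
```

```text
time_s: 6.72
ee_pos: [596.0, -293.9, 343.1]
ee_rot: [180.0, -0.2, 162.3]
force: [-0.1, 0.7, -1.0]
gripper_width: 31.9
time_s: 7.1
ee_pos: [596.0, -290.9, 335.6]
ee_rot: [180.0, -0.0, 162.5]
force: [0.0, -0.6, -0.7]
gripper_width: 32.5
t 7.1 pos [ 596.  -290.9  335.6] rot [ 1.7997e+02 -4.0000e-02  1.6250e+02] w 32.5 F [ 0.  -0.6 -0.7]
shift(m) [-0.0013 -0.0039  0.1016] rows>=2
```

```bash
python3 -m jog '[[0.025,-0.001,-0.004,0.015,0,0,0],[0.025,0,0,0.03,0,0,0],[0.025,0,0,0.025,0,0,0],[0.025,0,0,0.015,0,0,0],[0.025,0,0,0.01,0,0,0],[0.025,0,0,0.004,0,0,0],[0.025,0,0,0.002,0,0,0],[0.025,0,0,0.001,0,0,0],[0.025,0,0,0,0,0,0]]'
python3 - <<'E'
from h import *
delta(596,-295,60)
f=vision.grab_frame("scene");cv2.imwrite("pics/s4.png",cv2.resize(f["color"][130:300,100:340],None,fx=3,fy=3))
E
```

```text
time_s: 8.22
ee_pos: [595.9, -296.4, 234.2]
ee_rot: [-180.0, 0.0, 162.4]
force: [0.2, -0.1, -1.1]
gripper_width: 32.1
t 8.22 pos [ 595.9 -296.4  234.2] rot [-1.8000e+02  5.0000e-02  1.6242e+02] w 32.1 F [ 0.2 -0.1 -1.1]
shift(m) [0.0003 0.0014 0.0022] rows>=1
```

View pics/s4.png

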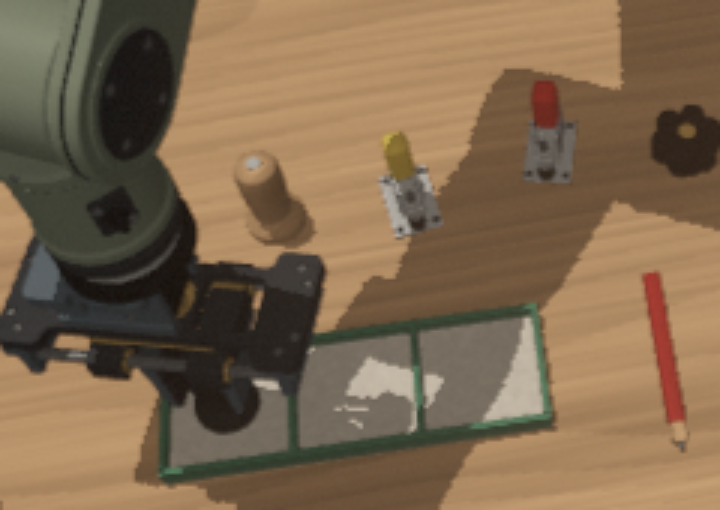

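```bash
python3 -m jog '[[0.025,0,0,0.001,0,0,0],[0.025,0,0,0.001,0,0,0],[0.025,0,0,0.0005,0,0,0],[0.025,0,0,0,0,0,0]]'
```

```text
time_s: 8.78
ee_pos: [595.9, -296.4, 231.8]
ee_rot: [-180.0, 0.0, 162.4]
force: [-0.8, 0.5, 3.7]
gripper_width: 32.6
```

Contact shows at 3.7 N, so I release and lift.

```bash
python3 -m jog '[[0.045,0,0,0,0,0,0],[0.06,0,0,0,0,0,0],[0.062,0,0,0,0,0,0],[0.062,0,0,-0.02,0,0,0],[0.062,0,0,-0.05,0,0,0],[0.062,0,0,-0.06,0,0,0],[0.062,0,0,-0.03,0,0,0],[0.062,0,0,0,0,0,0]]'
python3 - <<'E'
from h import *
delta(424,-46,220,180)
f=vision.grab_frame("wrist");cv2.imwrite("pics/w5.png",f["color"])
E
```

```text
time_s: 9.78
ee_pos: [596.1, -296.5, 394.2]
ee_rot: [-179.9, 0.4, 162.4]
force: [0.6, 0.5, 0.1]
gripper_width: 61.9
t 9.78 pos [ 596.1 -296.5  394.2] rot [-179.94    0.35  162.42] w 61.9 F [0.6 0.5 0.1]
shift(m) [0.2397 0.1868 0.0005] rows>=5 turn rv(rad) [-0.0019  0.0059 -0.3068] deg 17.6
```

View pics/w5.png

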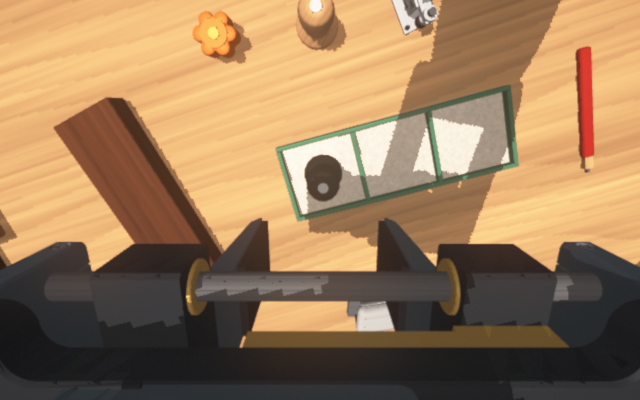

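The handle stands in its bay at (322,175). Next I move over the red clamp to measure its yaw.

```bash
python3 -m jog '[[0.062,0.02,0.016,0,0,0,0],[0.062,0.045,0.035,0,0,0,0],[0.062,0.045,0.035,0,0,0,0],[0.062,0.045,0.035,0,0,0,0],[0.062,0.045,0.035,0,0,0,0],[0.05,0.025,0.02,0,0,0,0],[0.05,0.015,0.011,0,0,0,0],[0.05,0,0,0,0,0,0],[0.05,0,0,0,0,0,0]]'
python3 - <<'E'
from h import *
f,W=objs("wrist","pics/w6.png")
for d in vision.silhouettes("wrist","clamp_red_mid")[:1]:
    m=d["pixels"]&np.isfinite(W[...,2]); print(d["p"],m.sum())
    b=W[m&(W[...,2]>2)&(W[...,2]<9)]; print("base",len(b),b.mean(0).round(1),cv2.minAreaRect(b[:,:2].astype(np.float32)))
hsv=cv2.cvtColor(f["color"],cv2.COLOR_BGR2HSV)
m=((hsv[...,0]<8)|(hsv[...,0]>172))&(hsv[...,1]>150)&(W[...,2]>60)
t=W[m];print("grip",len(t),t.mean(0).round(1),t.min(0).round(1),t.max(0).round(1))
t=W[m&(W[...,2]>73)];print("top",len(t),t.mean(0).round(1),cv2.minAreaRect(t[:,:2].astype(np.float32)))
v,u=np.nonzero(m);c=f["color"][max(0,v.min()-80):v.max()+80,max(0,u.min()-80):u.max()+80];cv2.imwrite("pics/w6c.png",cv2.resize(c,None,fx=3,fy=3,interpolation=cv2.INTER_CUBIC))
E
```

```text
time_s: 10.95
ee_pos: [424.2, -46.2, 390.9]
ee_rot: [-180.0, 0.0, 162.4]
force: [0.3, -0.3, 0.2]
gripper_width: 50.2
wrist [513. 165.] 2886 min [435. 125.  12.] max [498. 175.  62.] top [464.5 148.6  58.3] mid [466.  150.4  57.5] rect [465.5 150.3] [61.1 37.4] 27.7
wrist [417. 178.] 1865 min [427.  26.  13.] max [477.  81.  38.] top [451.3  53.   35. ] mid [452.1  53.5  33.9] rect [452.1  53.5] [49.  54.4] 4.0
wrist [322. 189.] 704 min [405. -59.  12.] max [455. -33.  77.] top [422.1 -45.6  74.4] mid [423.2 -45.9  73.1] rect [431.3 -47.7] [19.8 50.8] 76.7
wrist [234. 231.] 901 min [ 429. -167.   12.] max [ 467. -144.   77.] top [ 443.7 -152.8   73.7] mid [ 446.1 -155.5   73. ] rect [ 447.6 -155.2] [36.8 19.5] 10.7
wrist [150. 245.] 456 min [ 427. -267.   12.] max [ 447. -236.   74.] top [ 433.  -256.    69.9] mid [ 434.7 -257.3   69.3] rect [ 435.6 -250.9] [32.9 15.5] 76.2
wrist [ 92. 256.] 236 min [ 411. -346.   13.] max [ 448. -331.   35.] top [ 432.3 -333.    28.1] mid [ 431.8 -333.5   29.9] rect [ 429.8 -337.8] [13.3 37. ] 84.2
0.9 1596
base 860 [420.7 -44.8   3.9] ((426.115234375, -46.77197265625), (35.974571228027344, 56.19483947753906), 75.03813171386719)
grip 352 [421.  -44.9  73.8] [412.5 -54.1  60. ] [431.8 -36.3  77.2]
top 279 [422.3 -45.5  75.2] ((422.38531494140625, -45.686607360839844), (15.249641418457031, 17.76278305053711), 72.74922180175781)
```

View pics/w6c.png

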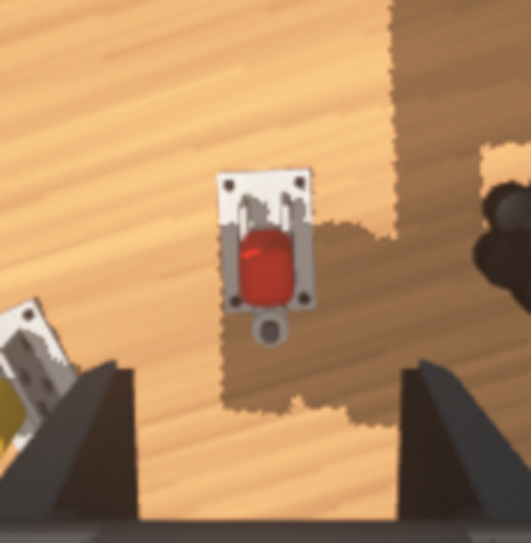

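The base fit is 36×56 mm, centred at (426.1,-46.8) with the long axis at -15°. The grip is at (423.2,-46), so the tool yaw should be 165°.

```bash
python3 - <<'E'
from h import *
delta(423.2,-46,60,165)
E
```

```text
t 11.05 pos [424.3 -46.4 391. ] rot [-179.99    0.    162.36] w 50.2 F [-0.4  0.6  0.4]
shift(m) [0.0011 0.     0.159 ] rows>=3 turn rv(rad) [-0.0001  0.     -0.046 ] deg 2.6
```

```bash
python3 -m jog '[[0.05,0.001,0,0.02,0,0,-0.046],[0.05,0,0,0.04,0,0,0],[0.05,0,0,0.04,0,0,0],[0.05,0,0,0.03,0,0,0],[0.05,0,0,0.02,0,0,0],[0.05,0,0,0.009,0,0,0],[0.05,0,0,0,0,0,0],[0.035,0,0,0,0,0,0],[0.035,0,0,0,0,0,0]]'
python3 - <<'E'
from h import *
delta(423.2,-46,60,165)
f=vision.grab_frame("wrist");cv2.imwrite("pics/w7.png",f["color"])
E
```

```text
time_s: 12.18
ee_pos: [422.8, -45.4, 233.0]
ee_rot: [180.0, 0.1, 165.1]
force: [0.8, -0.3, -0.6]
gripper_width: 35.7
t 12.18 pos [422.8 -45.4 233. ] rot [1.7998e+02 1.0000e-01 1.6505e+02] w 35.7 F [ 0.8 -0.3 -0.6]
shift(m) [-0.0005 -0.0005  0.001 ] rows>=1 turn rv(rad) [0.0003 0.0018 0.0009] deg -0.1
```

View pics/w7.png

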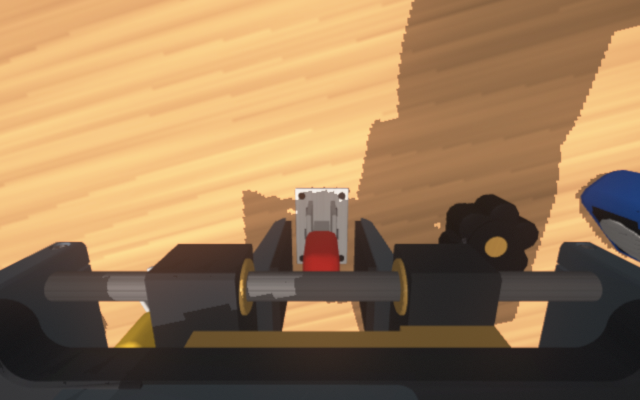

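The red clamp is centred at column 322 and parallel to the jaws, so I close and lift.

```bash
python3 -m jog '[[0.02,0,0,0,0,0,0],[0.01,0,0,0,0,0,0],[0.01,0,0,0,0,0,0],[0.01,0,0,0,0,0,0],[0.01,0,0,0,0,0,0]]' 35
python3 -m jog '[[0.01,0,0,-0.01,0,0,0],[0.01,0,0,-0.03,0,0,0],[0.01,0,0,-0.05,0,0,0],[0.01,0,0,-0.03,0,0,0],[0.01,0,0,0,0,0,0]]'
python3 - <<'E'
from h import *
delta(601,-211,181)
f=vision.grab_frame("wrist");cv2.imwrite("pics/w8.png",f["color"])
E
```

```text
time_s: 12.85
ee_pos: [422.5, -45.3, 232.2]
ee_rot: [180.0, -0.0, 165.1]
force: [-0.3, 0.3, -0.0]
gripper_width: 18.0
time_s: 13.48
ee_pos: [423.0, -45.4, 354.6]
ee_rot: [179.9, 0.3, 165.1]
force: [-0.1, 0.3, -1.8]
gripper_width: 18.0
t 13.47 pos [423.  -45.4 354.6] rot [179.95   0.35 165.06] w 18.0 F [-0.1  0.3 -1.8]
shift(m) [-0.2147 -0.1141  0.0028] rows>=4
```

View pics/w8.png

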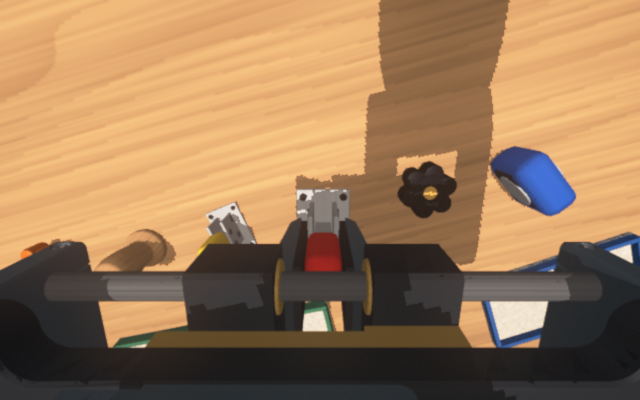

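The clamp is held level at an opening of 18 mm. I carry it to the middle bay and turn it 12.4° to line up with the tray.

```bash
python3 -m jog '[[0.01,-0.02,-0.011,0,0,0,0],[0.01,-0.04,-0.0215,0,0,0,0],[0.01,-0.04,-0.0215,0,0,0,0],[0.01,-0.04,-0.0215,0,0,0,0],[0.01,-0.04,-0.0215,0,0,0,0],[0.01,-0.02,-0.011,0,0,0,0],[0.01,-0.01,-0.006,0,0,0,0],[0.01,0,0,0,0,0,-0.108],[0.01,0,0,0,0,0,-0.108],[0.01,0,0,0,0,0,0],[0.01,0,0,0,0,0,0]]'
python3 - <<'E'
from h import *
delta(597,-210.2,68,177.4)
f=vision.grab_frame("wrist");cv2.imwrite("pics/w9.png",f["color"])
E
```

```text
time_s: 14.9
ee_pos: [595.9, -209.6, 351.7]
ee_rot: [180.0, -0.1, 177.4]
force: [0.7, 0.0, -1.5]
gripper_width: 18.0
t 14.9 pos [ 595.9 -209.6  351.7] rot [ 1.7997e+02 -6.0000e-02  1.7735e+02] w 18.0 F [ 0.7  0.  -1.5]
shift(m) [-0.0012 -0.0006  0.1117] rows>=2 turn rv(rad) [ 0.0005 -0.001  -0.0008] deg 0.0
```

View pics/w9.png

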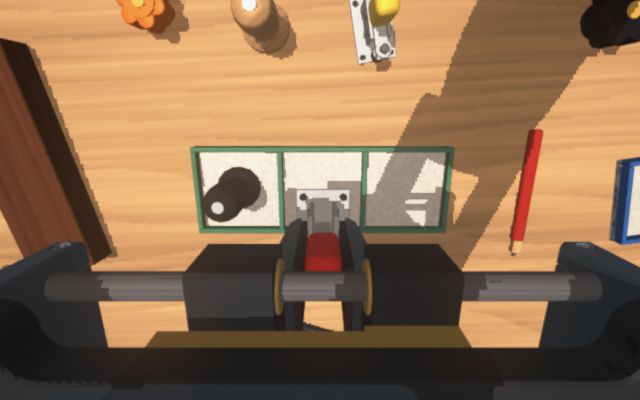

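It's aligned with the middle bay, so I lower it.

```bash
python3 -m jog '[[0.01,-0.001,0,0.015,0,0,0],[0.01,0,0,0.035,0,0,0],[0.01,0,0,0.03,0,0,0],[0.01,0,0,0.018,0,0,0],[0.01,0,0,0.008,0,0,0],[0.01,0,0,0.004,0,0,0],[0.01,0,0,0.001,0,0,0],[0.01,0,0,0.001,0,0,0],[0.01,0,0,0,0,0,0]]'
python3 - <<'E'
from h import *
delta(597,-210.2,66.2)
E
```

```text
time_s: 16.08
ee_pos: [597.1, -209.7, 240.7]
ee_rot: [-180.0, 0.1, 177.4]
force: [0.4, 0.5, -1.9]
gripper_width: 17.9
t 16.07 pos [ 597.1 -209.7  240.7] rot [-1.7999e+02  5.0000e-02  1.7743e+02] w 17.9 F [ 0.4  0.5 -1.9]
shift(m) [ 0.0001 -0.0005  0.0025] rows>=1
```

```bash
python3 -m jog '[[0.01,0,0,0.001,0,0,0],[0.01,0,0,0.001,0,0,0],[0.01,0,0,0.0005,0,0,0],[0.01,0,0,0,0,0,0]]'
```

```text
time_s: 16.58
ee_pos: [597.1, -209.7, 238.3]
ee_rot: [-180.0, 0.0, 177.4]
force: [-0.6, -0.0, 2.3]
gripper_width: 17.9
```

Contact again, so I release, lift and move towards the black knob.

```bash
python3 -m jog '[[0.025,0,0,0,0,0,0],[0.04,0,0,0,0,0,0],[0.045,0,0,0,0,0,0],[0.045,0,0,-0.02,0,0,0],[0.045,0,0,-0.05,0,0,0],[0.045,0,0,-0.05,0,0,0],[0.045,0,0,-0.02,0,0,0],[0.045,0,0,0,0,0,0]]'
python3 - <<'E'
from h import *
delta(453,53.5,200)
f=vision.grab_frame("wrist");cv2.imwrite("pics/w10.png",f["color"])
E
```

```text
time_s: 17.58
ee_pos: [597.2, -209.7, 379.6]
ee_rot: [-179.9, 0.2, 177.4]
force: [-0.9, -0.6, 0.7]
gripper_width: 45.0
t 17.57 pos [ 597.2 -209.7  379.6] rot [-179.93    0.23  177.43] w 45.0 F [-0.9 -0.6  0.7]
shift(m) [0.1559 0.2565 0.0066] rows>=5
```

View pics/w10.png

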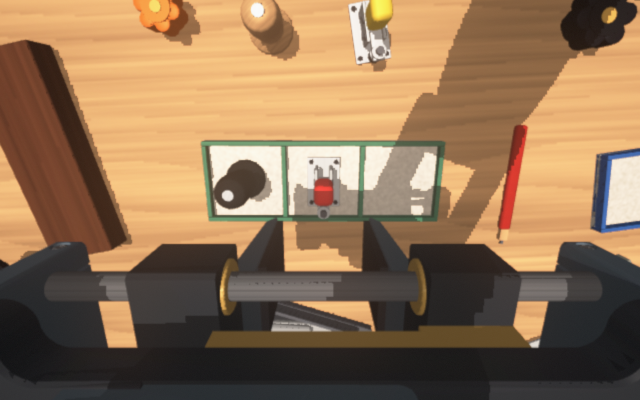

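The red clamp stands in the middle bay at (323,187). Next is the black knob.

```bash
python3 -m jog '[[0.06,0.015,0.025,0,0,0,0],[0.075,0.03,0.05,0,0,0,0],[0.075,0.03,0.05,0,0,0,0],[0.075,0.03,0.05,0,0,0,0],[0.075,0.03,0.05,0,0,0,0],[0.075,0.014,0.021,0,0,0,0],[0.075,0.007,0.01,0.006,0,0,0],[0.075,0,0,0,0,0,0],[0.075,0,0,0,0,0,0]]'
python3 - <<'E'
from h import *
f,W=objs("wrist","pics/w11.png")
d=vision.silhouettes("wrist","knob_black_mid")[0];m=d["pixels"]
q=W[m&(W[...,2]>30)];print(d["p"],len(q),q.mean(0),cv2.minEnclosingCircle(q[:,:2].astype(np.float32)))
c,_=cv2.minEnclosingCircle(q[:,:2].astype(np.float32))
a=np.degrees(np.arctan2(q[:,1]-c[1],q[:,0]-c[0]));r=np.hypot(q[:,0]-c[0],q[:,1]-c[1])
for k in range(-180,180,10):
    s=r[(a>=k)&(a<k+10)];print(k+5,round(np.percentile(s,97),1) if len(s) else None,end="; ")
print()
hsv=cv2.cvtColor(f["color"],cv2.COLOR_BGR2HSV);br=m&(hsv[...,2]>120)&(hsv[...,1]>80)&(W[...,2]>30);print("brass",W[br].mean(0))
v,u=np.nonzero(m);cv2.imwrite("pics/w11c.png",cv2.resize(f["color"][v.min()-50:v.max()+50,u.min()-60:u.max()+60],None,fx=3,fy=3,interpolation=cv2.INTER_CUBIC))
E
```

```text
time_s: 18.75
ee_pos: [453.3, 52.4, 371.2]
ee_rot: [-180.0, -0.0, 177.4]
force: [1.0, 0.0, -0.6]
gripper_width: 75.0
wrist [610. 179.] 3132 min [425. 325.  12.] max [493. 371.  43.] top [460.7 347.8  37.5] mid [459.4 348.2  38.7] rect [461.3 350.5] [38.9 65. ] 70.8
wrist [324. 185.] 1944 min [427.  26.  14.] max [477.  81.  38.] top [451.6  53.9  35.1] mid [452.4  53.7  33.7] rect [452.2  53.7] [49.3 54.6] 3.7
wrist [420. 196.] 2560 min [435. 126.  12.] max [498. 176.  62.] top [464.6 149.6  58.3] mid [466.1 150.5  57.3] rect [465.3 150.5] [59.6 37.5] 27.7
wrist [116. 196.] 2048 min [ 429. -167.   12.] max [ 481. -144.   78.] top [ 446.1 -153.6   74.1] mid [ 447.  -155.4   73.2] rect [ 455.4 -154.1] [51.1 20.7] 7.4
wrist [ 25. 192.] 1727 min [ 427. -265.   12.] max [ 463. -236.   71.] top [ 446.9 -241.6   65.9] mid [ 446.8 -245.5   66.5] rect [ 444.3 -249.6] [35.9 26.3] 9.5
0.68 1759 [451.31631262  54.07338763  35.1764269 ] ((451.9720764160156, 53.562801361083984), 26.658483505249023)
-175 19.8; -165 23.5; -155 25.3; -145 26.0; -135 24.1; -125 20.9; -115 19.7; -105 23.4; -95 25.7; -85 25.7; -75 25.5; -65 22.6; -55 19.4; -45 21.9; -35 24.6; -25 25.7; -15 25.1; -5 23.2; 5 20.2; 15 24.3; 25 25.8; 35 26.3; 45 25.3; 55 22.9; 65 20.8; 75 23.4; 85 26.0; 95 26.2; 105 25.8; 115 23.5; 125 20.5; 135 23.8; 145 25.9; 155 26.3; 165 25.6; 175 22.9; 
brass [452.19888362  53.86555696  36.04491163]
```

View pics/w11c.png

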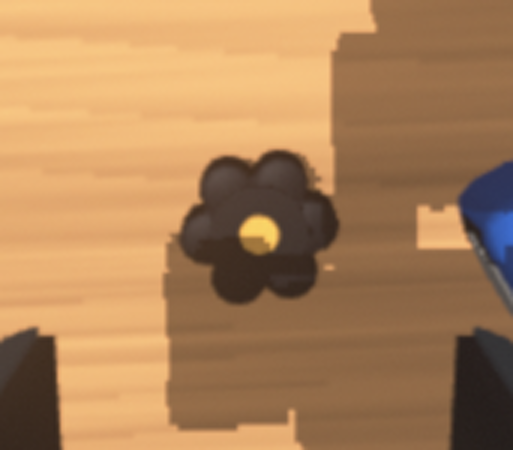

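The knob is at (452.2,53.7) with valleys at 3°+60k. A jaw axis at 63° (yaw 153) seats two lobes on each pad and clears the tape measure.

```bash
python3 -m jog '[[0.075,0,0,0,0,0,0.142],[0.075,0,0,0,0,0,0.142],[0.075,0,0,0,0,0,0.142],[0.075,0,0,0,0,0,0]]'
python3 - <<'E'
from h import *
delta(452.2,53.7,32,153)
E
```

```text
time_s: 19.35
ee_pos: [453.0, 52.5, 371.8]
ee_rot: [180.0, 0.0, 153.1]
force: [0.4, -0.5, 0.4]
gripper_width: 75.0
t 19.35 pos [453.   52.5 371.8] rot [1.7999e+02 2.0000e-02 1.5306e+02] w 75.0 F [ 0.4 -0.5  0.4]
shift(m) [0.0013 0.0007 0.1678] rows>=3 turn rv(rad) [0.0001 0.0003 0.001 ] deg -0.1
```

```bash
python3 -m jog '[[0.075,0.0013,0.0007,0.02,0,0,0],[0.075,0,0,0.04,0,0,0],[0.075,0,0,0.04,0,0,0],[0.075,0,0,0.035,0,0,0],[0.075,0,0,0.02,0,0,0],[0.075,0,0,0.01,0,0,0],[0.075,0,0,0.003,0,0,0],[0.075,0,0,0,0,0,0]]'
python3 - <<'E'
from h import *
delta(452.2,53.7,32,153)
f=vision.grab_frame("wrist");cv2.imwrite("pics/w12.png",f["color"])
E
```

```text
time_s: 20.35
ee_pos: [452.2, 54.2, 204.2]
ee_rot: [180.0, 0.1, 153.0]
force: [0.7, -0.2, -0.3]
gripper_width: 75.1
t 20.35 pos [452.2  54.2 204.2] rot [1.7996e+02 6.0000e-02 1.5305e+02] w 75.1 F [ 0.7 -0.2 -0.3]
shift(m) [-0.0003 -0.0005  0.0002] rows>=1 turn rv(rad) [0.0007 0.001  0.0008] deg -0.0
```

View pics/w12.png

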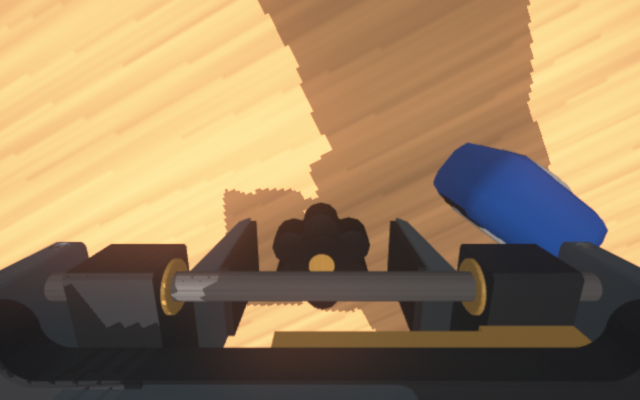

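The knob is centred at column 321 with two lobes facing each pad. I close and lift.

```bash
python3 -m jog '[[0.055,0,0,0,0,0,0],[0.045,0,0,0,0,0,0],[0.04,0,0,0,0,0,0],[0.04,0,0,0,0,0,0],[0.04,0,0,0,0,0,0]]' 30
python3 -m jog '[[0.04,0,0,-0.01,0,0,0],[0.04,0,0,-0.03,0,0,0],[0.04,0,0,-0.05,0,0,0],[0.04,0,0,-0.03,0,0,0],[0.04,0,0,0,0,0,0]]'
python3 - <<'E'
from h import *
delta(603.9,-125.4,152)
f=vision.grab_frame("wrist");cv2.imwrite("pics/w13.png",f["color"])
E
```

```text
time_s: 21.02
ee_pos: [451.9, 54.3, 204.0]
ee_rot: [180.0, 0.0, 153.0]
force: [-0.7, -0.6, 4.9]
gripper_width: 53.6
time_s: 21.65
ee_pos: [452.3, 54.3, 326.1]
ee_rot: [179.8, 0.3, 153.0]
force: [1.2, -0.4, -1.1]
gripper_width: 53.6
t 21.65 pos [452.3  54.3 326.1] rot [179.82   0.28 153.02] w 53.6 F [ 1.2 -0.4 -1.1]
shift(m) [-0.2166 -0.0914  0.0028] rows>=4
```

View pics/w13.png

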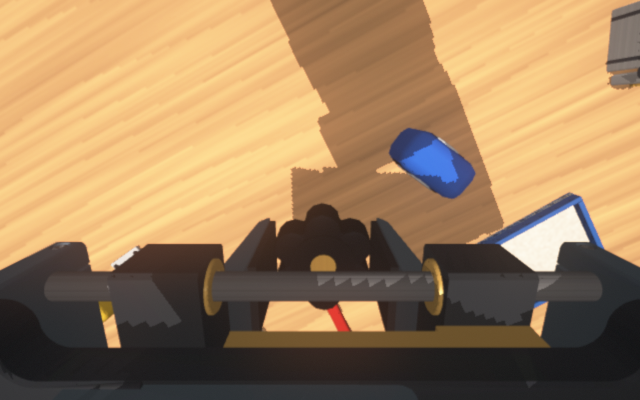

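```bash
python3 -m jog '[[0.04,-0.02,-0.0085,0,0,0,0],[0.04,-0.04,-0.017,0,0,0,0],[0.04,-0.04,-0.017,0,0,0,0],[0.04,-0.04,-0.017,0,0,0,0],[0.04,-0.04,-0.017,0,0,0,0],[0.04,-0.025,-0.01,0,0,0,0],[0.04,-0.0116,-0.005,0,0,0,0],[0.04,0,0,0,0,0,0],[0.04,0,0,0,0,0,0]]'
python3 - <<'E'
from h import *
delta(603.9,-125.4,38)
f=vision.grab_frame("wrist");cv2.imwrite("pics/w14.png",f["color"])
E
```

```text
time_s: 22.82
ee_pos: [602.7, -124.7, 323.3]
ee_rot: [-180.0, -0.1, 153.1]
force: [-0.7, -0.9, -1.2]
gripper_width: 53.1
t 22.82 pos [ 602.7 -124.7  323.3] rot [-1.8000e+02 -1.1000e-01  1.5306e+02] w 53.1 F [-0.7 -0.9 -1.2]
shift(m) [-1.600e-03 -1.000e-04  1.133e-01] rows>=2
```

View pics/w14.png

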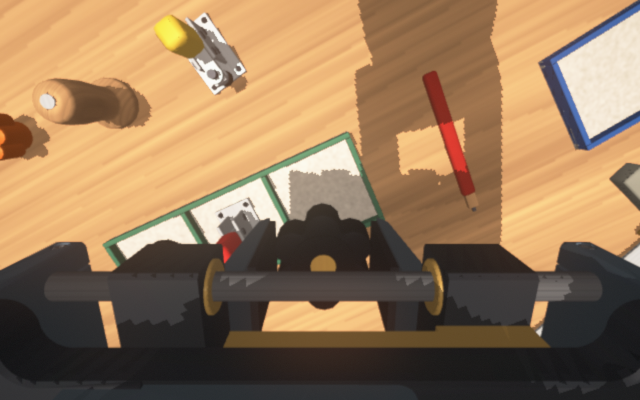

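```bash
python3 -m jog '[[0.04,-0.0015,0,0.015,0,0,0],[0.04,0,0,0.035,0,0,0],[0.04,0,0,0.03,0,0,0],[0.04,0,0,0.018,0,0,0],[0.04,0,0,0.008,0,0,0],[0.04,0,0,0.003,0,0,0],[0.04,0,0,0.001,0,0,0],[0.04,0,0,0.001,0,0,0],[0.04,0,0,0,0,0,0]]'
python3 - <<'E'
from h import *
delta(603.9,-125.4,38)
f=vision.grab_frame("scene");cv2.imwrite("pics/s15.png",cv2.resize(f["color"][130:300,120:360],None,fx=3,fy=3))
E
```

```text
time_s: 24.0
ee_pos: [604.8, -126.2, 213.2]
ee_rot: [180.0, 0.0, 153.0]
force: [0.7, -0.1, -1.6]
gripper_width: 53.4
t 24.0 pos [ 604.8 -126.2  213.2] rot [1.7998e+02 5.0000e-02 1.5302e+02] w 53.4 F [ 0.7 -0.1 -1.6]
shift(m) [0.0012 0.0003 0.0032] rows>=1
```

View pics/s15.png

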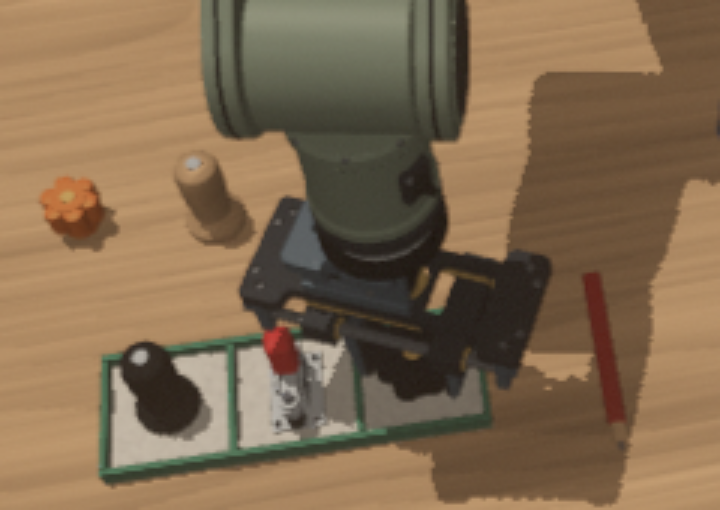

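```bash
python3 -m jog '[[0.04,0.001,0,0.001,0,0,0],[0.04,0,0,0.001,0,0,0],[0.04,0,0,0.0005,0,0,0],[0.04,0,0,0,0,0,0]]'
```

```text
time_s: 24.55
ee_pos: [603.8, -125.7, 210.2]
ee_rot: [180.0, -0.0, 153.0]
force: [-0.0, -0.3, -0.6]
gripper_width: 53.6
```

```bash
python3 -m jog '[[0.04,0,0,0.0005,0,0,0],[0.04,0,0,0.0005,0,0,0],[0.04,0,0,0,0,0,0]]'
```

```text
time_s: 24.92
ee_pos: [603.8, -125.7, 210.1]
ee_rot: [180.0, 0.0, 153.0]
force: [-1.3, 0.1, 5.8]
gripper_width: 53.6
```

```bash
python3 -m jog '[[0.06,0,0,0,0,0,0],[0.067,0,0,0,0,0,0],[0.067,0,0,0,0,0,0],[0.067,0,0,-0.02,0,0,0],[0.067,0,0,-0.05,0,0,0],[0.067,0,0,-0.06,0,0,0],[0.067,0,0,-0.03,0,0,0],[0.067,0,0,0,0,0,0]]'
python3 - <<'E'
from h import *
delta(457,350,205)
f=vision.grab_frame("wrist");cv2.imwrite("pics/w16.png",f["color"])
E
```

```text
time_s: 25.92
ee_pos: [604.2, -125.8, 372.0]
ee_rot: [179.9, 0.3, 153.0]
force: [0.7, -0.5, -0.7]
gripper_width: 66.9
t 25.93 pos [ 604.2 -125.8  372. ] rot [179.91   0.33 153.02] w 66.9 F [ 0.7 -0.5 -0.7]
shift(m) [ 0.347   0.3573 -0.0065] rows>=8
```

View pics/w16.png

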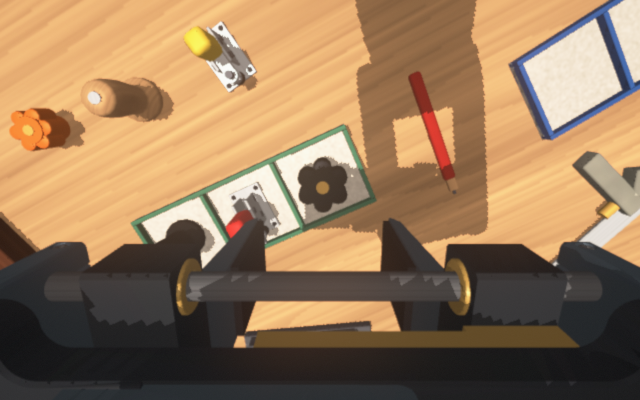

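The black knob sits in its bay at (323,185). Next is the flip stop.

```bash
python3 -m jog '[[0.067,0.017,0.017,0,0,0,0],[0.067,0.035,0.036,0,0,0,0],[0.067,0.035,0.036,0,0,0,0],[0.067,0.035,0.036,0,0,0,0],[0.067,0.035,0.036,0,0,0,0],[0.067,0.035,0.036,0,0,0,0],[0.067,0.035,0.036,0,0,0,0],[0.067,0.035,0.036,0,0,0,0],[0.067,0.035,0.036,0,0,0,0],[0.067,0.03,0.032,0,0,0,0],[0.067,0.02,0.02,0,0,0,-0.14],[0.067,0,0,-0.01,0,0,0]]'
python3 -m jog '[[0.06,0,0,0,0,0,0],[0.06,0,0,0,0,0,0]]'
python3 - <<'E'
from h import *
f,W=objs("wrist")
d=vision.silhouettes("wrist","flip_stop_mid")[0];m=d["pixels"]
q=W[m&(W[...,2]>32)];print(d["p"],len(q),q.mean(0),cv2.minAreaRect(q[:,:2].astype(np.float32)))
q=W[m&(W[...,2]>33)&(W[...,2]<39)];print("blocktop",cv2.minAreaRect(q[:,:2].astype(np.float32)))
v,u=np.nonzero(m);print(u.mean(),v.mean());cv2.imwrite("pics/w17c.png",cv2.resize(f["color"][v.min()-50:v.max()+50,u.min()-60:u.max()+60],None,fx=3,fy=3,interpolation=cv2.INTER_CUBIC))
s=status.state();print(s["ee_pos"],s["ee_rot"])
E
```

```text
time_s: 27.48
ee_pos: [454.5, 351.6, 376.7]
ee_rot: [-179.7, -0.2, 161.2]
force: [-0.3, -0.7, 0.4]
gripper_width: 67.4
time_s: 27.72
ee_pos: [456.5, 349.0, 378.9]
ee_rot: [-180.0, -0.0, 160.9]
force: [-0.3, -0.5, 0.3]
gripper_width: 60.1
wrist [326. 186.] 2124 min [425. 326.  15.] max [493. 378.  44.] top [459.2 351.7  37.6] mid [459.4 352.   39. ] rect [459.8 351.7] [35.8 61.7] 71.8
wrist [149. 236.] 1040 min [435. 128.  12.] max [474. 174.  61.] top [444.3 146.5  57.1] mid [444.3 144.6  56.7] rect [451.3 156.4] [52.1 24.8] 64.1
0.88 2027 [458.97837188 351.98656762  37.52925087] ((459.89190673828125, 351.71148681640625), (35.78470993041992, 61.51311111450195), 71.84996032714844)
blocktop ((460.03204345703125, 351.69110107421875), (35.74237823486328, 61.284305572509766), 71.96672058105469)
325.7938793879388 186.11701170117013
[456.66481809 348.93678743 379.02297443] [-1.79971875e+02 -1.94467537e-02  1.60945719e+02]
```

View pics/w17c.png

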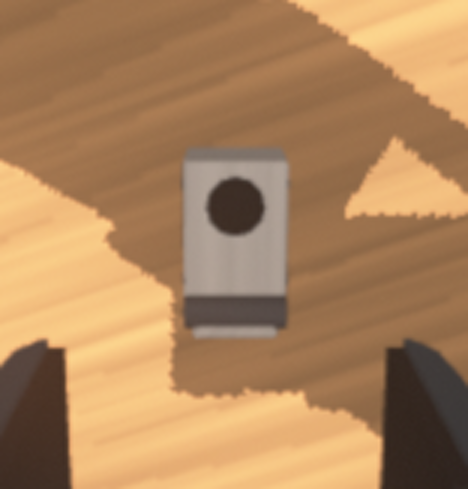

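The long axis is at -18°, the point is near (461.2,351.1), and I'll grasp at (456.4,352.7) with yaw 161.9.

```bash
python3 - <<'E'
from h import *
delta(456.4,352.7,32,161.9)
E
```

```text
t 27.82 pos [456.7 348.9 379. ] rot [-1.7997e+02 -2.0000e-02  1.6095e+02] w 60.1 F [ 0.2  0.  -0.3]
shift(m) [0.0014 0.0036 0.175 ] rows>=3 turn rv(rad) [-0.0005 -0.0003 -0.0167] deg 1.0
```

```bash
python3 -m jog '[[0.06,0.0014,0.0036,0.02,0,0,-0.017],[0.06,0,0,0.04,0,0,0],[0.06,0,0,0.04,0,0,0],[0.06,0,0,0.04,0,0,0],[0.06,0,0,0.022,0,0,0],[0.06,0,0,0.01,0,0,0],[0.06,0,0,0.003,0,0,0],[0.06,0,0,0,0,0,0],[0.06,0,0,0,0,0,0]]'
python3 - <<'E'
from h import *
delta(456.4,352.7,32,161.9)
f=vision.grab_frame("wrist");cv2.imwrite("pics/w18.png",f["color"])
E
```

```text
time_s: 28.95
ee_pos: [456.6, 353.9, 205.3]
ee_rot: [179.9, 0.1, 162.0]
force: [-0.4, -0.2, -0.4]
gripper_width: 60.3
t 28.95 pos [456.6 353.9 205.3] rot [1.7990e+02 6.0000e-02 1.6202e+02] w 60.3 F [-0.4 -0.2 -0.4]
shift(m) [-0.0002 -0.0012  0.0013] rows>=1 turn rv(rad) [0.0017 0.0011 0.002 ] deg -0.1
```

View pics/w18.png

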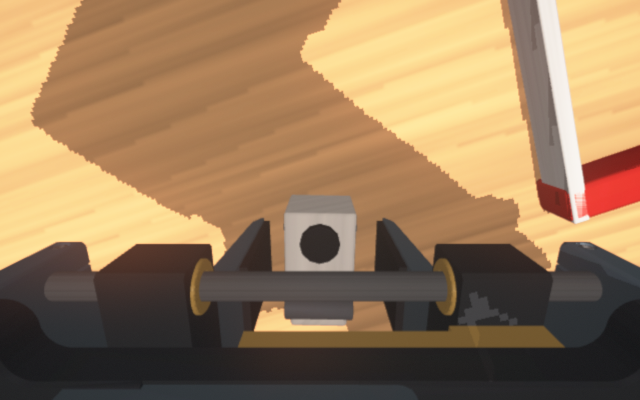

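It's centred at column 320, so I close and lift.

```bash
python3 -m jog '[[0.045,0,0,0.001,0,0,0],[0.03,0,0,0,0,0,0],[0.025,0,0,0,0,0,0],[0.025,0,0,0,0,0,0],[0.025,0,0,0,0,0,0]]' 35
python3 -m jog '[[0.025,0,0,-0.01,0,0,0],[0.025,0,0,-0.03,0,0,0],[0.025,0,0,-0.05,0,0,0],[0.025,0,0,-0.03,0,0,0],[0.025,0,0,0,0,0,0]]'
python3 - <<'E'
from h import *
delta(610.2,228.3,152,185.9)
f=vision.grab_frame("wrist");cv2.imwrite("pics/w19.png",f["color"])
E
```

```text
time_s: 29.62
ee_pos: [456.3, 353.7, 203.3]
ee_rot: [-180.0, -0.0, 162.0]
force: [0.0, -0.8, 0.0]
gripper_width: 35.6
time_s: 30.25
ee_pos: [456.8, 354.1, 326.2]
ee_rot: [179.7, 0.2, 162.0]
force: [-0.1, -0.1, -2.0]
gripper_width: 35.8
t 30.25 pos [456.8 354.1 326.2] rot [179.69   0.21 162.02] w 35.8 F [-0.1 -0.1 -2. ]
shift(m) [-0.1848 -0.0723  0.0024] rows>=4 turn rv(rad) [ 0.0046  0.0047 -0.4168] deg 23.9
```

View pics/w19.png

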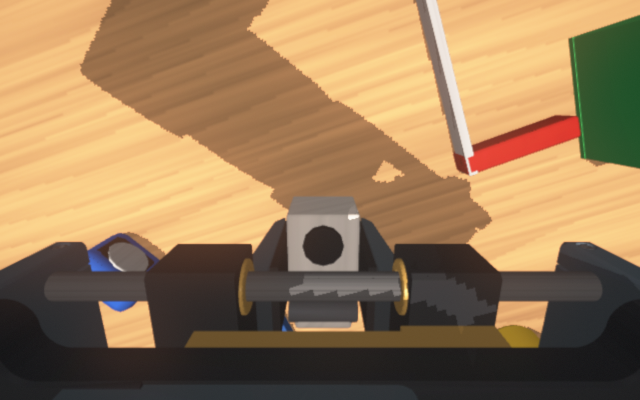

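```bash
python3 -m jog '[[0.025,-0.018,-0.007,0,0,0,0],[0.025,-0.04,-0.0157,0,0,0,0],[0.025,-0.04,-0.0157,0,0,0,0],[0.025,-0.04,-0.0157,0,0,0,0],[0.025,-0.03,-0.0115,0,0,0,0],[0.025,-0.0168,-0.0067,0,0,0,0],[0.025,0,0,0,0,0,-0.139],[0.025,0,0,0,0,0,-0.139],[0.025,0,0,0,0,0,-0.139],[0.025,0,0,0,0,0,0],[0.025,0,0,0,0,0,0]]'
python3 - <<'E'
from h import *
delta(610.2,228.3,37.3,185.9)
f=vision.grab_frame("wrist");cv2.imwrite("pics/w20.png",f["color"])
E
```

```text
time_s: 31.68
ee_pos: [609.7, 227.8, 322.7]
ee_rot: [-180.0, -0.1, -174.2]
force: [-0.4, -0.2, -2.0]
gripper_width: 36.0
t 31.68 pos [609.7 227.8 322.7] rot [-1.7999e+02 -6.0000e-02 -1.7419e+02] w 36.0 F [-0.4 -0.2 -2. ]
shift(m) [-0.0007  0.0004  0.1134] rows>=2 turn rv(rad) [-0.0001 -0.001  -0.0015] deg 0.1
```

View pics/w20.png

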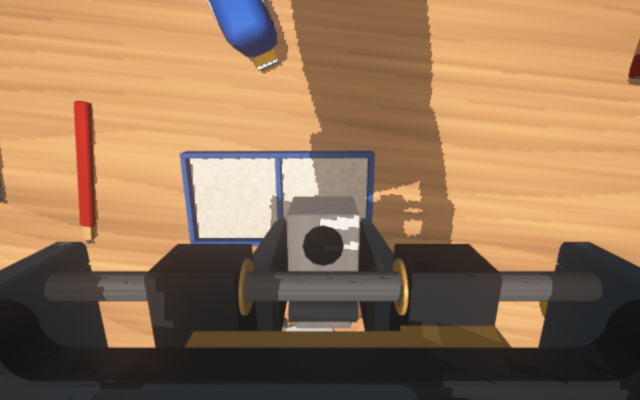

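```bash
python3 -m jog '[[0.025,-0.0005,0,0.015,0,0,0],[0.025,0,0,0.035,0,0,0],[0.025,0,0,0.03,0,0,0],[0.025,0,0,0.018,0,0,0],[0.025,0,0,0.008,0,0,0],[0.025,0,0,0.004,0,0,0],[0.025,0,0,0.001,0,0,0],[0.025,0,0,0.001,0,0,0],[0.025,0,0,0,0,0,0]]'
python3 -m jog '[[0.025,0,0,0.0005,0,0,0],[0.025,0,0,0.0005,0,0,0],[0.025,0,0,0,0,0,0]]'
```

```text
time_s: 32.85
ee_pos: [610.4, 227.9, 211.8]
ee_rot: [180.0, 0.1, -174.1]
force: [0.5, -0.6, -1.1]
gripper_width: 35.5
time_s: 33.22
ee_pos: [610.3, 227.9, 210.2]
ee_rot: [180.0, -0.0, -174.1]
force: [0.6, 0.5, -1.0]
gripper_width: 35.8
```

```bash
python3 -m jog '[[0.025,0,0,0.0005,0,0,0],[0.025,0,0,0.0005,0,0,0],[0.025,0,0,0,0,0,0]]'
```

```text
time_s: 33.6
ee_pos: [610.3, 227.9, 209.3]
ee_rot: [180.0, 0.0, -174.1]
force: [-0.2, -0.5, -0.8]
gripper_width: 35.5
```

```bash
python3 -m jog '[[0.025,0,0,0.0005,0,0,0],[0.025,0,0,0,0,0,0]]'
```

```text
time_s: 33.85
ee_pos: [610.3, 227.9, 209.3]
ee_rot: [180.0, 0.0, -174.1]
force: [-1.0, -0.2, 4.8]
gripper_width: 35.9
```

Contact. I release, lift, turn the wrist back within range and head for the orange knob.

```bash
python3 -m jog '[[0.045,0,0,0,0,0,0],[0.052,0,0,0,0,0,0],[0.052,0,0,0,0,0,0],[0.052,0,0,-0.02,0,0,0],[0.052,0,0,-0.05,0,0,0],[0.052,0,0,-0.06,0,0,0],[0.052,0,0,-0.03,0,0,0],[0.052,0,0,0,0,0,0]]'
python3 - <<'E'
from h import *
f=vision.grab_frame("wrist");cv2.imwrite("pics/w21.png",f["color"])
E
python3 -m jog '[[0.06,0,0,0,0,0,0.18],[0.06,0,0,0,0,0,0.18],[0.06,0,0,0,0,0,0.18],[0.06,0,0,0,0,0,0.18],[0.06,0,0,0,0,0,0.18],[0.06,0,0,0,0,0,0.18],[0.06,0,0,0,0,0,0]]'
python3 - <<'E'
from h import *
delta(430,-351,205)
E
```

```text
time_s: 34.85
ee_pos: [610.6, 228.1, 371.7]
ee_rot: [179.9, 0.4, -174.1]
force: [-0.9, -0.8, -0.5]
gripper_width: 52.3
time_s: 35.78
ee_pos: [610.1, 227.8, 366.2]
ee_rot: [-179.8, -0.1, 124.2]
force: [-0.9, -0.5, 0.4]
gripper_width: 60.1
t 35.77 pos [610.1 227.8 366.2] rot [-1.7976e+02 -7.0000e-02  1.2416e+02] w 60.1 F [-0.9 -0.5  0.4]
shift(m) [-0.3779 -0.474  -0.0092] rows>=10
```

View pics/w21.png

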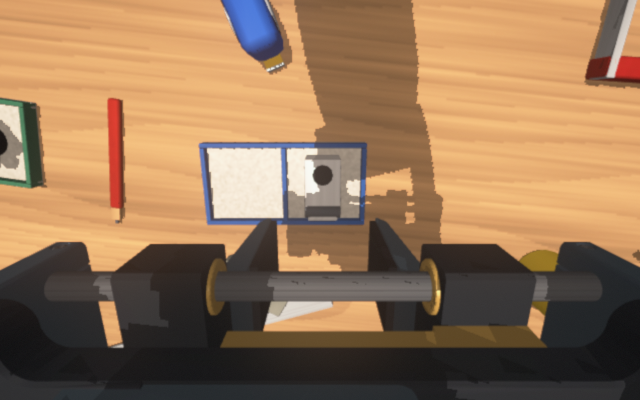

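The flip stop stands in the right-hand blue bay at (322,187). I move on to the orange knob.

```bash
python3 -m jog '[[0.06,-0.018,-0.022,0,0,0,0],[0.06,-0.036,-0.045,0,0,0,0],[0.06,-0.036,-0.045,0,0,0,0],[0.06,-0.036,-0.045,0,0,0,0],[0.06,-0.036,-0.045,0,0,0,0],[0.06,-0.036,-0.045,0,0,0,0],[0.06,-0.036,-0.045,0,0,0,0],[0.06,-0.036,-0.045,0,0,0,0],[0.06,-0.036,-0.045,0,0,0,0],[0.06,-0.036,-0.045,0,0,0,0],[0.06,-0.024,-0.032,0,0,0,0],[0.06,-0.012,-0.015,0,0,0,0]]'
python3 -m jog '[[0.06,0,0,-0.01,0,0,0],[0.06,0,0,0,0,0,0],[0.06,0,0,0,0,0,0]]'
python3 - <<'E'
from h import *
delta(430,-351,205)
f,W=objs("wrist","pics/w22.png")
d=vision.silhouettes("wrist","knob_orange_mid")[0];m=d["pixels"]
q=W[m&(W[...,2]>30)];c,rr=cv2.minEnclosingCircle(q[:,:2].astype(np.float32));print(d["p"],len(q),q.mean(0),c,rr)
a=np.degrees(np.arctan2(q[:,1]-c[1],q[:,0]-c[0]));r=np.hypot(q[:,0]-c[0],q[:,1]-c[1])
for k in range(-180,180,10):
    s=r[(a>=k)&(a<k+10)];print(k+5,round(np.percentile(s,97),1) if len(s) else None,end="; ")
E
```

```text
time_s: 37.28
ee_pos: [428.1, -352.2, 367.5]
ee_rot: [-180.0, -0.1, 124.0]
force: [0.0, 0.5, -0.4]
gripper_width: 60.0
time_s: 37.65
ee_pos: [429.6, -349.3, 378.9]
ee_rot: [180.0, -0.0, 124.2]
force: [0.3, -0.1, 0.1]
gripper_width: 60.4
t 37.65 pos [ 429.6 -349.3  378.9] rot [179.97  -0.   124.16] w 60.4 F [ 0.3 -0.1  0.1]
shift(m) [-0.0016 -0.0006  0.0019] rows>=1
wrist [463.  27.] 2079 min [ 428. -169.   12.] max [ 480. -146.   78.] top [ 445.6 -158.3   74.2] mid [ 446.3 -157.6   73.2] rect [ 454.6 -156.2] [50.7 19.9] 7.8
wrist [390. 117.] 1347 min [ 426. -274.   12.] max [ 459. -239.   77.] top [ 443.4 -255.3   72. ] mid [ 444.  -255.    71.9] rect [ 442.5 -256.5] [33.  31.8] 78.8
wrist [318. 185.] 1155 min [ 406. -373.   14.] max [ 448. -332.   38.] top [ 426.3 -351.8   35. ] mid [ 426.8 -352.7   33.9] rect [ 426.6 -352.3] [41.8 38.6] 69.7
0.89 1048 [ 426.3520924  -351.63333989   35.01877642] (426.6319274902344, -352.11029052734375) 21.231658935546875
-175 19.8; -165 20.9; -155 20.2; -145 18.1; -135 16.3; -125 19.6; -115 19.9; -105 20.2; -95 19.4; -85 17.2; -75 17.0; -65 18.2; -55 20.3; -45 20.7; -35 19.5; -25 18.2; -15 17.2; -5 19.5; 5 20.6; 15 20.9; 25 20.2; 35 17.9; 45 15.3; 55 18.8; 65 20.0; 75 20.3; 85 19.5; 95 17.1; 105 15.6; 115 18.3; 125 20.1; 135 20.4; 145 19.4; 155 18.3; 165 15.9; 175 18.6;
```

View pics/w22.png

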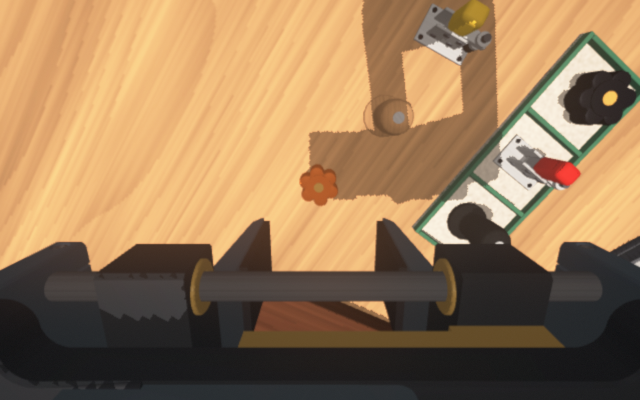

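The knob is at (427,-352) with valleys at 43°+60k, so yaw should be 133.

```bash
python3 - <<'E'
from h import *
delta(427,-352,32,133)
E
```

```text
t 37.75 pos [ 429.4 -349.6  378.7] rot [ 1.7999e+02 -2.0000e-02  1.2414e+02] w 59.7 F [-0.6  0.5 -0.3]
shift(m) [-0.0007 -0.0034  0.1747] rows>=3 turn rv(rad) [ 0.0002 -0.0003 -0.1547] deg 8.9
```

```bash
python3 -m jog '[[0.06,-0.0007,-0.0034,0.02,0,0,-0.154],[0.06,0,0,0.04,0,0,0],[0.06,0,0,0.04,0,0,0],[0.06,0,0,0.04,0,0,0],[0.06,0,0,0.022,0,0,0],[0.06,0,0,0.01,0,0,0],[0.06,0,0,0.003,0,0,0],[0.06,0,0,0,0,0,0],[0.06,0,0,0,0,0,0]]'
python3 - <<'E'
from h import *
delta(427,-352,32,133)
f=vision.grab_frame("wrist");cv2.imwrite("pics/w23.png",f["color"])
E
```

```text
time_s: 38.88
ee_pos: [426.9, -353.3, 204.6]
ee_rot: [180.0, 0.1, 132.9]
force: [-0.1, -0.4, 0.6]
gripper_width: 59.9
t 38.88 pos [ 426.9 -353.3  204.6] rot [1.7998e+02 1.1000e-01 1.3286e+02] w 59.9 F [-0.1 -0.4  0.6]
shift(m) [0.0009 0.001  0.0006] rows>=1 turn rv(rad) [ 0.0003  0.0019 -0.0024] deg 0.1
```

View pics/w23.png

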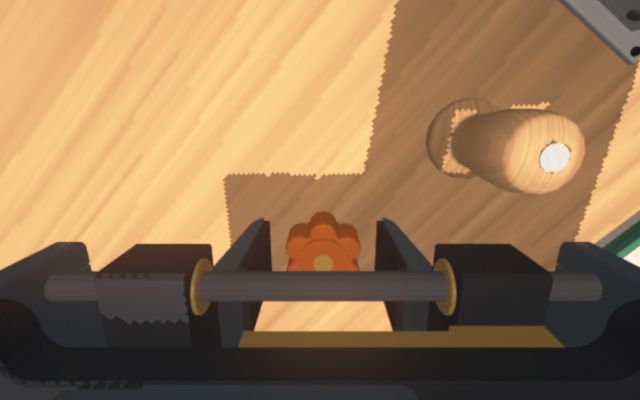

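It's centred at column 323, so I close and lift.

```bash
python3 -m jog '[[0.045,0.001,0.001,0.0005,0,0,0],[0.035,0,0,0,0,0,0],[0.03,0,0,0,0,0,0],[0.03,0,0,0,0,0,0],[0.03,0,0,0,0,0,0]]' 30
python3 -m jog '[[0.03,0,0,-0.01,0,0,0],[0.03,0,0,-0.03,0,0,0],[0.03,0,0,-0.05,0,0,0],[0.03,0,0,-0.05,0,0,0],[0.03,0,0,-0.01,0,0,0],[0.03,0,0,0,0,0,0]]'
python3 - <<'E'
from h import *
delta(624,144.2,182)
f=vision.grab_frame("wrist");cv2.imwrite("pics/w24.png",f["color"])
E
```

```text
time_s: 39.55
ee_pos: [426.7, -351.6, 203.4]
ee_rot: [180.0, -0.0, 132.9]
force: [-0.4, 0.7, 2.6]
gripper_width: 41.3
time_s: 40.3
ee_pos: [426.5, -351.6, 353.5]
ee_rot: [180.0, 0.0, 132.9]
force: [0.2, 0.6, -0.6]
gripper_width: 41.4
t 40.3 pos [ 426.5 -351.6  353.5] rot [1.7999e+02 4.0000e-02 1.3286e+02] w 41.4 F [ 0.2  0.6 -0.6]
shift(m) [ 0.2291  0.482  -0.0006] rows>=9
```

View pics/w24.png

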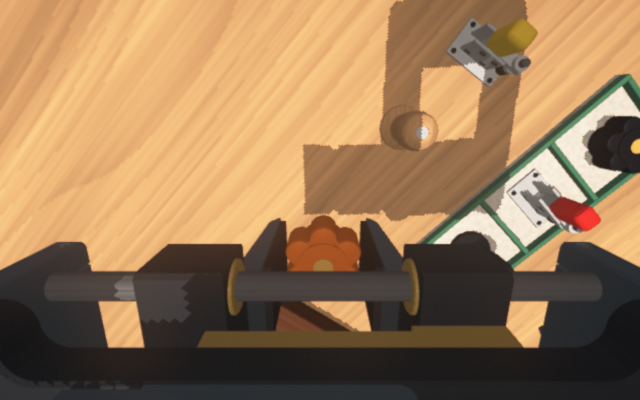

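```bash
python3 -m jog '[[0.03,0.011,0.022,0,0,0,0],[0.03,0.0225,0.0475,0,0,0,0],[0.03,0.0225,0.0475,0,0,0,0],[0.03,0.0225,0.0475,0,0,0,0],[0.03,0.0225,0.0475,0,0,0,0],[0.03,0.0225,0.0475,0,0,0,0],[0.03,0.0225,0.0475,0,0,0,0],[0.03,0.0225,0.0475,0,0,0,0],[0.03,0.0225,0.0475,0,0,0,0],[0.03,0.0225,0.0475,0,0,0,0],[0.03,0.01,0.021,0,0,0,0],[0.03,0.006,0.012,0,0,0,0]]'
python3 -m jog '[[0.03,0,0,0,0,0,0],[0.03,0,0,0,0,0,0],[0.03,0,0,0,0,0,0]]'
python3 - <<'E'
from h import *
delta(624,144.2,37.5)
f=vision.grab_frame("wrist");cv2.imwrite("pics/w25.png",f["color"])
E
```

```text
time_s: 41.85
ee_pos: [624.3, 145.4, 351.4]
ee_rot: [-179.8, -0.1, 132.9]
force: [-0.2, -0.0, 0.3]
gripper_width: 41.3
time_s: 42.22
ee_pos: [624.0, 143.5, 353.5]
ee_rot: [-180.0, 0.0, 132.8]
force: [-0.3, 0.3, -0.8]
gripper_width: 41.4
t 42.23 pos [624.  143.5 353.5] rot [-1.8000e+02  1.0000e-02  1.3277e+02] w 41.4 F [-0.3  0.3 -0.8]
shift(m) [0.0005 0.0005 0.144 ] rows>=3
```

View pics/w25.png

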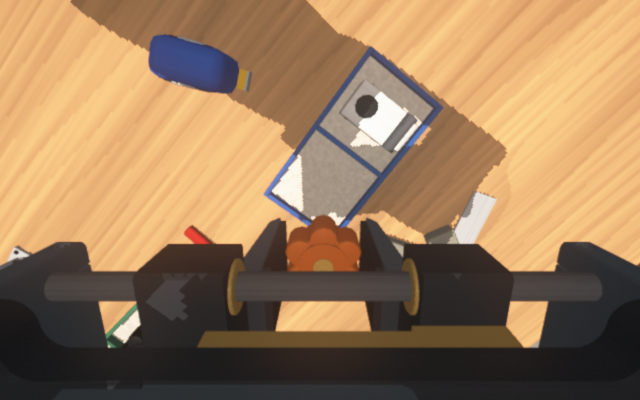

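```bash
python3 -m jog '[[0.03,0.0005,0.0005,0.015,0,0,0],[0.03,0,0,0.04,0,0,0],[0.03,0,0,0.04,0,0,0],[0.03,0,0,0.025,0,0,0],[0.03,0,0,0.012,0,0,0],[0.03,0,0,0.006,0,0,0],[0.03,0,0,0.003,0,0,0],[0.03,0,0,0.0005,0,0,0],[0.03,0,0,0,0,0,0]]'
python3 -m jog '[[0.03,0,0,0.0005,0,0,0],[0.03,0,0,0.0005,0,0,0],[0.03,0,0,0,0,0,0]]'
```

```text
time_s: 43.4
ee_pos: [624.5, 145.5, 212.5]
ee_rot: [179.9, 0.0, 132.9]
force: [0.1, 0.4, -0.5]
gripper_width: 41.3
time_s: 43.78
ee_pos: [624.3, 145.5, 210.8]
ee_rot: [180.0, -0.0, 132.9]
force: [-0.8, 0.0, -0.0]
gripper_width: 41.4
```

```bash
python3 -m jog '[[0.03,0,0,0.0005,0,0,0],[0.03,0,0,0.0005,0,0,0],[0.03,0,0,0,0,0,0]]'
python3 -m jog '[[0.03,0,0,0.0005,0,0,0],[0.03,0,0,0,0,0,0]]'
```

```text
time_s: 44.15
ee_pos: [624.3, 145.5, 209.7]
ee_rot: [-180.0, -0.0, 132.9]
force: [-0.1, 0.3, -0.6]
gripper_width: 41.3
time_s: 44.4
ee_pos: [624.3, 145.4, 209.4]
ee_rot: [180.0, 0.0, 132.9]
force: [-0.3, 0.1, 1.0]
gripper_width: 41.2
```

```bash
python3 -m jog '[[0.03,0,0,0.0003,0,0,0],[0.03,0,0,0,0,0,0]]'
python3 -m jog '[[0.05,0,0,0,0,0,0],[0.056,0,0,0,0,0,0],[0.056,0,0,0,0,0,0],[0.056,0,0,-0.02,0,0,0],[0.056,0,0,-0.05,0,0,0],[0.056,0,0,-0.06,0,0,0],[0.056,0.04,0,-0.03,0,0,0],[0.056,0.06,0,0,0,0,0],[0.056,0.06,0,0,0,0,0],[0.056,0.06,0,0,0,0,0],[0.056,0.04,0,0,0,0,0],[0.056,0,0,0,0,0,0]]'
python3 - <<'E'
from h import *
for n in ("scene","top","wrist"):
    f=vision.grab_frame(n);W=cloud(f)
    c=f["color"]
    if n=="top":c=cv2.resize(c[130:270,170:470],None,fx=2.6,fy=2.6,interpolation=cv2.INTER_CUBIC)
    if n=="scene":c=cv2.resize(c[130:310,110:480],None,fx=2.1,fy=2.1,interpolation=cv2.INTER_CUBIC)
    cv2.imwrite(f"pics/z_{n}.png",c)
    m=(W[...,2]>20)&(W[...,2]<95)&(W[...,0]>540)&(W[...,0]<680)&(W[...,1]<290)&(W[...,1]>-350)
    k,l,st,ce=cv2.connectedComponentsWithStats(m.astype(np.uint8))
    for i in range(1,k):
        if st[i,4]<40: continue
        q=W[l==i]; t=q[q[:,2]>np.percentile(q[:,2],99)-8]
        print(n,ce[i].round(),"min",q.min(0).round(),"max",q.max(0).round(),"top",t.mean(0).round(1))
    for l in ("handle_beech_mid","clamp_yellow_mid"):
        print(n,l,[(round(d["p"],2),np.round(d["location"])) for d in vision.find_in(n,l)[:1]])
E
```

```text
time_s: 44.65
ee_pos: [624.3, 145.4, 209.4]
ee_rot: [180.0, 0.0, 132.9]
force: [-1.3, -0.0, 2.6]
gripper_width: 41.4
time_s: 46.15
ee_pos: [445.7, 337.7, 369.0]
ee_rot: [180.0, -0.0, 133.1]
force: [0.4, -0.7, -0.5]
gripper_width: 56.1
scene [427. 222.] min [582. 208.  20.] max [648. 250.  51.] top [616.7 228.3  45.3]
scene [390. 234.] min [604. 125.  20.] max [646. 165.  48.] top [626.  144.9  42.2]
scene [258. 250.] min [ 578. -152.   20.] max [630. -98.  47.] top [ 605.5 -125.1   42.1]
scene [216. 253.] min [ 558. -218.   20.] max [ 632. -198.   86.] top [ 598.6 -208.    81.4]
scene [171. 257.] min [ 578. -310.   20.] max [ 611. -278.   85.] top [ 593.9 -293.7   79.4]
scene handle_beech_mid [(0.77, array([ 455., -252.,   41.]))]
scene clamp_yellow_mid [(0.86, array([ 459., -156.,   28.]))]
top [238. 173.] min [584. 205.  21.] max [647. 247.  55.] top [620.9 226.7  47.4]
top [267. 169.] min [607. 122.  22.] max [647. 162.  49.] top [627.3 142.5  43. ]
top [391. 175.] min [ 582. -219.   20.] max [ 633. -201.   88.] top [ 600.1 -210.3   82.8]
top [361. 175.] min [ 581. -154.   23.] max [ 632. -100.   49.] top [ 606.8 -126.3   43.2]
top [422. 178.] min [ 579. -310.   20.] max [ 609. -279.   88.] top [ 594.3 -296.1   80.7]
top handle_beech_mid [(0.56, array([ 450., -250.,   62.]))]
top clamp_yellow_mid [(0.53, array([ 457., -153.,   16.]))]
wrist [356. 326.] min [582. 218.  20.] max [617. 248.  43.] top [586.1 241.5  38.7]
wrist handle_beech_mid []
wrist clamp_yellow_mid []
```

View pics/z_scene.png

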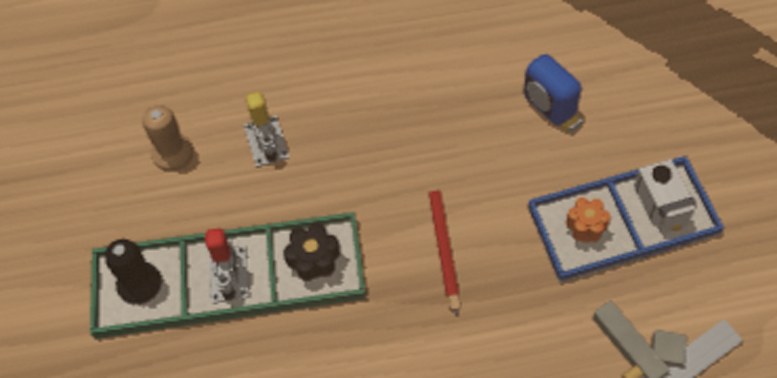

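View pics/z_top.png

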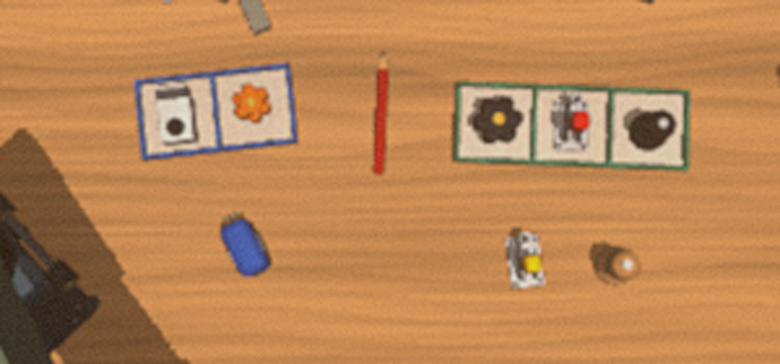

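Both views show all five pieces upright inside their bays at the right heights. The beech handle and yellow clamp haven't moved, and the arm is clear.

```bash
python3 -c "
from workcell import ticket;print(ticket.job_done())"
```

```text
the job is handed in; nothing more can be done
None
```

Both kits are made up and the job is handed in, finished at about 46 s of the 115 s allowed. I worked in the order listed:

- **Green tray:** the black handle, red clamp and large black knob each have a bay.
- **Blue tray:** the flip stop and small orange knob each have a bay.

I lowered each piece in small steps until the wrist force showed contact, between 2 and 6 N, and then released it.

**Last checks:** the final scene and top pictures show all five pieces upright and inside their bays. Their heights match the given sizes plus the 6 mm floor, allowing for the cameras reading a few mm high. The beech handle and yellow clamp are within measurement error of where they started. The last wrist picture showed only part of the flip stop, so it could not confirm the rest. No check failed.

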